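# Load the balance rail of the forming machine

## Task

Load the balance rail: pull the red spring pin up and turn it into its rest notch so that it stays out, draw the rail carriage fully out by its black handle, then hook every coloured balance weight that stands on the table onto the rail at the loading gap and slide each along until it hangs centred on the band of its own colour. Push the carriage fully home again and turn the pin back so that it drops and locks the carriage. Leave the moulds and other things where they are.

Things in the scene. Friction and masses are not known exactly. Their poses are not given: they have to be found in the camera images.
- weight_yellow_mid (a point): yellow balance weight, 0.26 to 0.48 kg, absent in some runs; at the start it stands on the table, x along world x within 0.5 rad. Point: on its upright axis, half-way up (67 mm above its flat underside; 134 mm tall). From below: yellow round body 52 mm across, 0-38 mm up; steel hook to 91 mm; yellow grip tab 91-134 mm up, 8 mm thick (x), 24 wide (y), on the axis: grip it across x.
- weight_yellow_hook (a point): underside of the flat crown of the yellow weight's hook, on the axis, 84 mm above the weight's underside (axes as the weight's). The hook is 20 mm wide (y): stem at x -16 to -9 mm; lip at x 9 to 15 mm, reaching down to 14 mm below this point; toe at the lip's foot out to x 30 mm, 6 mm thick. It opens to +x: the rail enters between lip and round body (32 mm high gap), then the weight is lowered onto it.
- weight_blue_mid (a point): blue balance weight, 0.26 to 0.48 kg, absent in some runs; at the start it stands on the table, x along world x within 0.5 rad. Point: on its upright axis, half-way up (67 mm above its flat underside; 134 mm tall). From below: blue round body 52 mm across, 0-38 mm up; steel hook to 91 mm; blue grip tab 91-134 mm up, 8 mm thick (x), 24 wide (y), on the axis: grip it across x.
- weight_blue_hook (a point): underside of the flat crown of the blue weight's hook, on the axis, 84 mm above the weight's underside (axes as the weight's). The hook is 20 mm wide (y): stem at x -16 to -9 mm; lip at x 9 to 15 mm, reaching down to 14 mm below this point; toe at the lip's foot out to x 30 mm, 6 mm thick. It opens to +x: the rail enters between lip and round body (32 mm high gap), then the weight is lowered onto it.
- weight_red_mid (a point): red balance weight, 0.26 to 0.48 kg, absent in some runs; at the start it stands on the table, x along world x within 0.5 rad. Point: on its upright axis, half-way up (67 mm above its flat underside; 134 mm tall). From below: red round body 52 mm across, 0-38 mm up; steel hook to 91 mm; red grip tab 91-134 mm up, 8 mm thick (x), 24 wide (y), on the axis: grip it across x.
- weight_red_hook (a point): underside of the flat crown of the red weight's hook, on the axis, 84 mm above the weight's underside (axes as the weight's). The hook is 20 mm wide (y): stem at x -16 to -9 mm; lip at x 9 to 15 mm, reaching down to 14 mm below this point; toe at the lip's foot out to x 30 mm, 6 mm thick. It opens to +x: the rail enters between lip and round body (32 mm high gap), then the weight is lowered onto it.
- mark_yellow (a point): middle of the yellow band (12 mm wide) on the rail, repeated on the keeper strip beside it; the point is on the rail's axis at its top face. y runs along the rail towards the loading gap, x away from the robot's side, z up. It rides on the carriage. The yellow weight belongs here, hanging with its axis at the band's middle and its hook's crown on the rail (mid point 17 mm below this one).
- mark_blue (a point): middle of the blue band (12 mm wide) on the rail, repeated on the keeper strip beside it; the point is on the rail's axis at its top face. y runs along the rail towards the loading gap, x away from the robot's side, z up. It rides on the carriage. The blue weight belongs here, hanging with its axis at the band's middle and its hook's crown on the rail (mid point 17 mm below this one).
- mark_red (a point): middle of the red band (12 mm wide) on the rail, repeated on the keeper strip beside it; the point is on the rail's axis at its top face. y runs along the rail towards the loading gap, x away from the robot's side, z up. It rides on the carriage. The red weight belongs here, hanging with its axis at the band's middle and its hook's crown on the rail (mid point 17 mm below this one).
- load_gap (a point): middle of the loading gap: the 65 mm (along y) at the +y end of the rail without keeper strip; on the rail's axis at its top face, axes as the marks'. Weights get on or off the rail only here. Rail: steel bar 10 x 10 mm, top face 96 mm above the carriage deck. With the carriage home a green guard strip on the unit (same heights as the keeper) closes the gap; drawn out, the gap lies clear of it and open.
- keeper (a point): middle of the top face of the grey keeper strip, 26 x 215 x 6 mm, along the rail on its +x side (22 to 48 mm from the rail's axis; underside 2 mm below, top 4 mm above the rail's top). The toe of a hung weight slides beneath it with 6 mm to spare. Bands in order from the far end to the gap: yellow, blue, red, 60 mm apart; weights cannot pass one another, so the farther go on first.
- carriage_handle (a point): the carriage's black handle, an upright rod 20 mm across and 86 mm tall; this point is on its axis, 20 mm below its top. Axes as the marks'. Pull it to -y to draw the carriage out.
- carriage (a joint): how far the carriage with its rail is drawn out along its -y, m: 0 fully home, 0.10 fully out (end stops at both). It slides with about 2.5 N of friction and stays where it is left. While the pin is down in its hole the carriage is locked; the hole lies under the pin only when the carriage is home.
- pin_handle (a point): the red T-handle of the spring pin, a bar 54 mm long (its own x), 12 mm thick (its own y), 15 mm tall; this point is its centre. Origin on the pin's upright axis. The green collar under it ends 21 mm below the bar's underside when the pin is down.
- pin_lift (a joint): lift of the pin, m: 0 down, locking; limit 0.032. A spring presses it down with 7.5 N at 0 and 13 N at 0.02. At 0.012 its tip is out of the carriage's hole; above 0.021 its cross-bar clears the collar and the handle can be turned; at 0.016 it rests in the rest notch.
- pin_turn (a joint): turn of the T-handle, rad, growing counter-clockwise seen from above: 0 is the deep slot, where the pin can go down; 1.3 is the rest notch, 5 mm deep, which keeps the pin out; end stops just past both.
- mould_a: bystander, to be left alone: a round plaster mould with a hollow, 150 mm across, 75 mm tall; origin at its underside, centre.
- mould_b: bystander, to be left alone: a round plaster mould with a hollow, 150 mm across, 75 mm tall; origin at its underside, centre.
- plaster_disc: bystander, to be left alone: a flat plaster disc, 124 mm across, 16 mm thick; origin at its underside, centre.
- jar: bystander, to be left alone: a closed jar with a blue cap, 60 mm across, 85 mm tall; origin at its underside, centre.
- brush: bystander, to be left alone: a brush 180 mm long, lying; origin at its underside.
- scraper: bystander, to be left alone: a flat aluminium scraper 60 x 100 x 6 mm, lying; origin at its underside, centre.
Mind the look-alikes: they are no part of the job. Of the things shaped like the part that bears weight_red_mid, the red one is meant.

How it is judged:
By the outcome, as a careful person would: the job done as asked, in the order asked, and still so for the second after the job is handed in, with the robot touching nothing.
Of weight_yellow, weight_blue, weight_red only 2 to 3 are there at a start; the rules pass over those that are not, and their reading is None.
At some moment in a run one of weight_yellow, weight_blue, weight_red may be knocked a few centimetres aside while the robot is not near it.
Once in a run the grip may slacken for a moment while it holds something.
It also fails if it takes over 210 s, if anything falls off the work surface, if the arm or the gripper's body presses on something with over 40 N, if the wrist force passes 120 N, or if a joint passes its speed limit or range.

## Robot

A 6-joint arm with a two-finger parallel gripper is mounted at the origin on the work surface. World frame = base frame: x ahead of the robot, y to its left, z up, the work surface at z = 0. Lengths are in m, angles in rad, forces in N, time in s.
With the tool pointing down it reaches from about 0.35 to 0.85 m from the base axis. Payload 8.1 kg.
Tool frame: the origin (TCP) lies at the centre of the arm's flange, where the gripper is bolted on; the fingertips stand 186 mm ahead of it and the grasp point (between the pads) lies 167 mm ahead of it; z points along the fingers, y is the line along which they close (so a half turn about z gives the same grasp; the last joint's range is limited). The gripper opens to 93 mm and grips with 3 to 60 N. Pads are 15 mm wide; open, the fingers measure 128 mm over their backs; the gripper's body (75 mm by 188 mm) begins 65 mm behind the grasp point.
Start: joints at [1.135, 0.13, 1.488, -0, 1.523, -0.085], TCP at [0.206, 0.563, 0.405] pointing down, gripper open.
Joint ranges: [-2.96, 2.96], [-0.89, 2.26], [0.02, 2.5], [-1.34, 4.48], [0, 2.73], [-2.66, 2.66]. Speed limits (rad/s): [2.39, 2.39, 2.79, 3.14, 3.14, 3.14].

## Interface

Orientations are given as a rotation vector (axis times angle).
In Python, from plant import read_state, read_camera, camera_params, robot gives the robot as it stands.
- The arm moves only by the tool carry_out, never from a script. Its argument "targets" is a list of rows, each an object of numbers: "hand": the opening in per cent of the stroke, from 0 (shut) to 100 (fully open); "x", "y", "z": the shift along the tool's x, y, z in m; "ax", "ay", "az": the turn, a rotation vector about the tool's x, y, z in rad. In form: [{"hand": .., "x": .., "y": .., "z": .., "ax": .., "ay": .., "az": ..}, ...]. A call has 1 to 8 rows; each row is the pose to reach, as a shift and turn from the pose commanded when the call began, along the tool's axes at that moment; what a row does not reach only later rows make up. A row lasts 1/8 s, in which the tool goes at most 62.5 mm and 10.7 degrees, less where a joint would pass 70% of its speed; a pose out of reach is approached as far as the arm can. A call with a gripper value outside its range is refused whole. The fingers move at their own pace and stop on an object; "newtons" is the grip in N (left out, the last holds). Time passes only in rows, so rows that repeat a pose let the fingers close. It gives the time, the measured TCP pose, the force, the opening and the grip force at its end, in the units of the state.
- read_state(): the state, without advancing time (a new reading comes with each control period).
- read_camera(name): name is "side" or "top" or "wrist"; returns (picture, depth): 420x560x3 uint8, blue, green, red; 420x560 float32, m along the optical axis (not along the pixel's ray), 0 where there is no reading.
- camera_params(name): a dict with "fx", "fy", "cx", "cy" (pixels), "position" and "rotation" of the camera in the world. Camera axes: x right, y up, looking along -z (the intrinsics and any distortion apply to the point x, -y, -z); pixel columns grow to the right and rows downward; lengths in m; the calibration is good to about 2 mm. A picture is of the moment at which its call begins: read the wrist's pose just before it. camera_params takes no time and is no camera call; for the wrist camera it gives the pose at the moment of the call.
- robot.close_job(): hands the job in; it is judged then, once.
The state is a dict: "t": time; "q": joint angles; "dq": joint speeds; "joint_torque": joint torques, N m; "tool_pos": TCP position; "orientation": TCP orientation; "force": force on the tool from outside, world axes, zero at the start; "wrist_torque": the same for the moment, N m; "opening": finger opening in m; "gripper_force": force on a finger pad.
Only numpy, scipy, OpenCV 4.12 (cv2) and the standard library are available. Lean on these libraries where they do the work, as an engineer would, in place of code of your own. Each camera call takes 0.05 s, during which the arm holds its last target. There are 200 camera calls.

## Working session

There is one attempt and no reset: what is moved stays moved. The work goes in short steps, Python scripts to look and compute and a tool call to move; the robot and the scene stay as the last step left them, time stands still between calls to the robot, and variables do not carry over. Pictures are saved under pics/ and viewed, at most 14 in all, crops included, and the job is handed in when it is done.

Besides the shell and the picture viewer there is one more tool, called after "Emit:" as name([rows], argument=value, ...), one row to a line, values as JSON. carry_out: Moves the arm, as the interface text tells. Its arguments: {"type":"object","properties":{"targets":{"type":"array","items":{"type":"object","properties":{"hand":{"type":"number"},"x":{"type":"number"},"y":{"type":"number"},"z":{"type":"number"},"ax":{"type":"number"},"ay":{"type":"number"},"az":{"type":"number"}}}},"newtons":{"type":"number"}},"required":["targets"]}

```bash
ls; mkdir -p pics
cat > h.py <<'E'
import numpy as np, cv2
from plant import read_state, read_camera, camera_params, robot
from scipy.spatial.transform import Rotation as R
def cloud(name):
    p=camera_params(name); im,d=read_camera(name)
    v,u=np.mgrid[0:420,0:560]
    c=np.stack([(u-p['cx'])/p['fx']*d,-(v-p['cy'])/p['fy']*d,-d],-1)
    r=np.array(p['rotation']); r=r if r.shape==(3,3) else R.from_rotvec(r).as_matrix()
    w=c@r.T+np.array(p['position']); w[d==0]=np.nan
    return im,d,w
E
python3 - <<'E'
from h import *
for n in ('top','side'):
    im,d,w=cloud(n); cv2.imwrite(f'pics/{n}0.png',im); np.save(f'{n}0.npy',w); print(camera_params(n))
print(read_state())
E
```

```text
pics
{'fx': 422.5409143702283, 'fy': 422.5409143702283, 'cx': 274.0477092419347, 'cy': 210.36788556278606, 'position': array([0.47856328, 0.03998494, 1.34475066]), 'rotation': array([ 0.05603144, -0.06380949, -1.58380544])}
{'fx': 387.8423056024982, 'fy': 387.8423056024982, 'cx': 276.8688181949123, 'cy': 207.06671776666033, 'position': array([ 0.28471273, -0.73422233,  0.85859542]), 'rotation': array([ 0.83642657, -0.14970358, -0.33511654])}
{'t': 0.1, 'q': array([ 1.13461788e+00,  1.31087990e-01,  1.48914106e+00,  7.37416940e-06,
        1.52298823e+00, -8.53849498e-02]), 'dq': array([-5.05370985e-04, -1.23506572e-03, -4.55967347e-03,  7.66385920e-05,
        8.18077216e-05, -3.59263545e-04]), 'joint_torque': array([ 2.91768811e-03, -5.61339605e+01, -4.93097091e+01,  7.72153353e-02,
        2.89117143e-02, -7.69452299e-05]), 'tool_pos': array([0.20607228, 0.56329387, 0.40380679]), 'orientation': array([-5.48130234e-01, -3.09297189e+00,  2.46235773e-03]), 'force': array([0.368186  , 0.42861538, 0.04493065]), 'wrist_torque': array([0.01139143, 0.02311656, 0.01935605]), 'gripper_force': 0.0, 'opening': 0.09281326005272808}
```

View pics/top0.png

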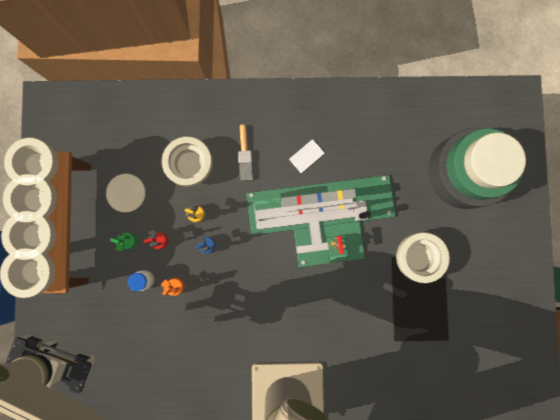

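View pics/side0.png

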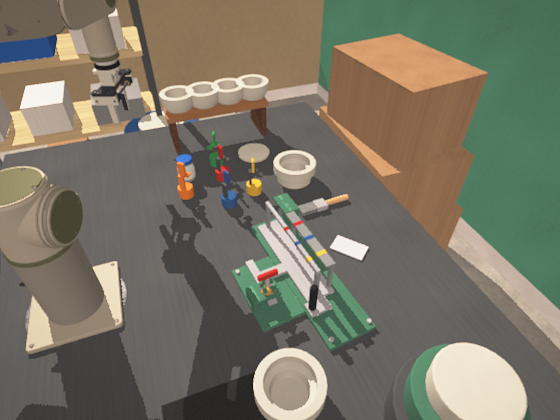

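Top view: the weights are yellow at (195,213), blue (205,245) and red (156,240). The look-alikes are green at (122,241) and orange at (173,287). The pin T-bar is at (340,245), the black handle at (362,212), and the rail runs from (257,222) to (355,207). The side view shows the same: red (221,163), orange (185,180), green (213,150).

Run:
```python
from h import *
for n in ('top','side'):
    im=cv2.imread(f'pics/{n}0.png'); w=np.load(f'{n}0.npy'); hsv=cv2.cvtColor(im,cv2.COLOR_BGR2HSV)
    H,S,V=[hsv[...,i].astype(int) for i in range(3)]
    z=w[...,2]
    cols={'yellow':(H>20)&(H<32),'orange':(H>=6)&(H<16),'blue':(H>100)&(H<125),'red':(H<5)|(H>174),'green':(H>45)&(H<85)}
    for k,m in cols.items():
        m=m&(S>130)&(V>50)&(z>0.004)&(z<0.2)&(w[...,0]>0.15)&(w[...,0]<.75)&(abs(w[...,1])<.6)
        nl,l,st,c=cv2.connectedComponentsWithStats(m.astype(np.uint8))
        for i in range(1,nl):
            if st[i,4]<12: continue
            P=w[l==i]; t=P[P[:,2]>P[:,2].max()-.03] if True else P
            print(n,k,c[i].round(),st[i,4],'all',P.mean(0).round(3),'top30',t.mean(0).round(3),len(t),'zmax',P[:,2].max().round(3))
    # black handle and table
    print('table z',np.nanmedian(z[(w[...,0]>.2)&(w[...,0]<.7)&(abs(w[...,1])<.5)]))
im=cv2.imread('pics/top0.png')
cv2.imwrite('pics/top_c.png',np.hstack([cv2.resize(im[170:270,235:400],None,fx=3,fy=3,interpolation=2),cv2.resize(im[200:300,105:216],None,fx=3,fy=3,interpolation=2)])[:, :800])
```

```text
top yellow [339. 194.] 33 all [ 0.617 -0.159  0.117] top30 [ 0.615 -0.158  0.123] 31 zmax 0.129
top yellow [189. 211.] 20 all [0.574 0.279 0.133] top30 [0.574 0.279 0.133] 20 zmax 0.139
top yellow [199. 211.] 28 all [0.579 0.266 0.04 ] top30 [0.573 0.265 0.09 ] 1 zmax 0.09
top yellow [194. 219.] 26 all [0.555 0.28  0.037] top30 [0.555 0.28  0.037] 26 zmax 0.042
top orange [173. 286.] 305 all [0.352 0.338 0.064] top30 [0.349 0.341 0.129] 39 zmax 0.138
top blue [319. 197.] 16 all [ 0.609 -0.098  0.124] top30 [ 0.609 -0.098  0.124] 16 zmax 0.13
top blue [209. 244.] 85 all [0.477 0.235 0.039] top30 [0.485 0.238 0.086] 2 zmax 0.097
top blue [200. 245.] 23 all [0.473 0.247 0.128] top30 [0.474 0.245 0.133] 21 zmax 0.138
top blue [137. 282.] 244 all [0.369 0.441 0.084] top30 [0.369 0.441 0.085] 243 zmax 0.092
top red [299. 200.] 31 all [ 0.602 -0.039  0.123] top30 [ 0.602 -0.039  0.123] 31 zmax 0.131
top red [159. 240.] 210 all [0.491 0.385 0.055] top30 [0.491 0.392 0.129] 36 zmax 0.136
top red [340. 244.] 75 all [ 0.471 -0.158  0.099] top30 [ 0.47  -0.158  0.105] 66 zmax 0.112
top green [12
[... 906 characters left out ...]
1 -0.096  0.122] 20 zmax 0.125
side red [220. 152.] 50 all [0.492 0.39  0.116] top30 [0.492 0.391 0.121] 39 zmax 0.134
side red [220. 173.] 113 all [0.485 0.384 0.032] top30 [0.468 0.257 0.129] 2 zmax 0.132
side red [297. 223.] 25 all [ 0.602 -0.036  0.122] top30 [ 0.602 -0.036  0.122] 25 zmax 0.125
side red [286. 228.] 13 all [ 0.571 -0.034  0.111] top30 [ 0.568 -0.041  0.118] 12 zmax 0.119
side red [267. 275.] 118 all [ 0.472 -0.161  0.103] top30 [ 0.472 -0.162  0.103] 117 zmax 0.109
side green [212. 143.] 51 all [0.487 0.488 0.094] top30 [0.493 0.484 0.119] 14 zmax 0.133
side green [213. 159.] 69 all [0.481 0.484 0.029] top30 [0.481 0.484 0.03 ] 66 zmax 0.039
table z 3.109376001086961e-05
```

View pics/top_c.png

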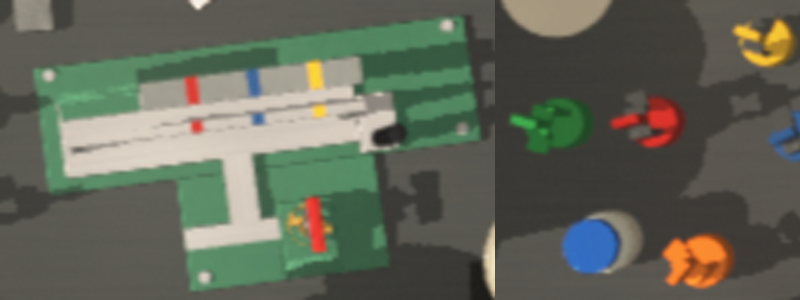

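```bash
cat >> h.py <<'E'
def go(x,y,z,ang=None,n=None):
    """print tool shift to bring grasp point to x,y,z (world) with tool y at angle ang"""
    s=read_state(); r=R.from_rotvec(s['orientation']); M=r.as_matrix()
    a0=np.arctan2(M[1,1],M[0,1]); ang=a0 if ang is None else ang
    T=R.from_matrix(np.array([[-np.sin(ang),np.cos(ang),0],[np.cos(ang),np.sin(ang),0],[0,0,-1]]).T.T)
    c,sn=np.cos(ang),np.sin(ang)
    T=R.from_matrix(np.column_stack([[-sn,c,0],[c,sn,0],[0,0,-1]]))
    tcp=np.array([x,y,z+.167]); d=M.T@(tcp-s['tool_pos']); rv=(r.inv()*T).as_rotvec()
    print('shift',d.round(4),'turn',rv.round(4),'rot-deg',np.degrees(np.linalg.norm(rv)).round(1),'a0',a0.round(3),'t',s['t'])
def st():
    s=read_state(); M=R.from_rotvec(s['orientation']).as_matrix()
    print('t',round(s['t'],2),'gp',(s['tool_pos']+.167*M[:,2]).round(4),'ang',np.arctan2(M[1,1],M[0,1]).round(4),'tilt',M[:2,2].round(4),'F',s['force'].round(1),'op',round(s['opening'],4),'gf',round(s['gripper_force'],1),'q',s['q'].round(2))
E
python3 - <<'E'
from h import *
st()
go(.36,.2,.26,-.0); go(.47,-.159,.22,-1.446)
w=np.load('side0.npy'); im=cv2.imread('pics/side0.png').astype(int)
m=(im.max(2)<45)&(w[...,2]>.03)&(w[...,0]>.5)&(w[...,0]<.65)&(w[...,1]<-.15)&(w[...,1]>-.3)
P=w[m]; print('handle side',len(P),P.mean(0),P.min(0),P.max(0))
w=np.load('top0.npy'); im=cv2.imread('pics/top0.png').astype(int)
m=(im.max(2)<60)&(w[...,2]>.06)&(w[...,0]>.5)&(w[...,0]<.65)&(w[...,1]<-.15)&(w[...,1]>-.3)
P=w[m]; print('handle top',len(P),P.mean(0),P.min(0),P.max(0)); P=P[P[:,2]>P[:,2].max()-.01]; print(P.mean(0),len(P))
E
```

```text
t 0.1 gp [0.206  0.563  0.2368] ang 1.22 tilt [-0.0007 -0.0015] F [0.4 0.4 0. ] op 0.0928 gf 0.0 q [ 1.13  0.13  1.49  0.    1.52 -0.09]
shift [-0.2694 -0.2883 -0.0228] turn [-1.50e-03  9.00e-04  1.22e+00] rot-deg 69.9 a0 1.22 t 0.1
shift [-0.4961 -0.5876  0.0177] turn [-7.000e-04  2.100e-03  2.666e+00] rot-deg 152.8 a0 1.22 t 0.1
handle side 129 [ 0.55774604 -0.24671534  0.07336082] [ 0.55114773 -0.24985367  0.03208142] [ 0.56817069 -0.23703365  0.10966248]
handle top 46 [ 0.55800843 -0.23680033  0.09864821] [ 0.55040337 -0.24748244  0.06114012] [ 0.56724923 -0.23079863  0.11253013]
[ 0.55878591 -0.23959367  0.10931232] 28
```

Emit:
carry_out([
  {"x": -0.034,"y": -0.036,"z": -0.003,"az": 0.15},
  {"x": -0.067,"y": -0.072,"z": -0.006,"az": 0.3},
  {"x": -0.101,"y": -0.108,"z": -0.009,"az": 0.45},
  {"x": -0.135,"y": -0.144,"z": -0.012,"az": 0.6},
  {"x": -0.168,"y": -0.18,"z": -0.015,"az": 0.76},
  {"x": -0.202,"y": -0.216,"z": -0.018,"az": 0.91},
  {"x": -0.236,"y": -0.252,"z": -0.021,"az": 1.06},
  {"x": -0.27,"y": -0.288,"z": -0.023,"az": 1.22},
])

```text
schema error: expected keys hand, x, y, z, ax, ay, az
```

```bash
python3 -c "
from h import *
st();go(.471,-.159,.23,-1.446)"
```

```text
t 0.1 gp [0.206  0.563  0.2368] ang 1.22 tilt [-0.0007 -0.0015] F [0.4 0.4 0. ] op 0.0928 gf 0.0 q [ 1.13  0.13  1.49  0.    1.52 -0.09]
shift [-0.497  -0.5873  0.0077] turn [-7.000e-04  2.100e-03  2.666e+00] rot-deg 152.8 a0 1.22 t 0.1
```

Emit:
carry_out([
  {"hand": 100,"x": -0.034,"y": -0.036,"z": -0.003,"ax": 0,"ay": 0,"az": 0.15},
  {"hand": 100,"x": -0.067,"y": -0.072,"z": -0.006,"ax": 0,"ay": 0,"az": 0.3},
  {"hand": 100,"x": -0.101,"y": -0.108,"z": -0.009,"ax": 0,"ay": 0,"az": 0.45},
  {"hand": 100,"x": -0.135,"y": -0.144,"z": -0.012,"ax": 0,"ay": 0,"az": 0.6},
  {"hand": 100,"x": -0.168,"y": -0.18,"z": -0.015,"ax": 0,"ay": 0,"az": 0.76},
  {"hand": 100,"x": -0.202,"y": -0.216,"z": -0.018,"ax": 0,"ay": 0,"az": 0.91},
  {"hand": 100,"x": -0.236,"y": -0.252,"z": -0.021,"ax": 0,"ay": 0,"az": 1.06},
  {"hand": 100,"x": -0.27,"y": -0.288,"z": -0.023,"ax": 0,"ay": 0,"az": 1.22},
])

```text
t: 1.1
tool_pos: [0.361, 0.1987, 0.4276]
orientation: [2.227, 2.216, 0.0]
force: [0.4, -0.1, 0.2]
opening: 0.0932
gripper_force: 0.0
```

```bash
python3 -c "
from h import *
st();go(.471,-.159,.23,-1.446)"
```

```text
t 1.1 gp [0.361  0.1987 0.2606] ang -0.0049 tilt [0.0001 0.    ] F [ 0.4 -0.1  0.2] op 0.0932 gf 0.0 q [ 0.38 -0.41  1.94 -0.    1.61  0.38]
shift [-0.3572  0.1118  0.0306] turn [ 1.0000e-04 -1.0000e-04  1.4411e+00] rot-deg 82.6 a0 -0.005 t 1.1
```

Emit:
carry_out([
  {"hand": 100,"x": -0.045,"y": 0.014,"z": 0.004,"ax": 0,"ay": 0,"az": 0.18},
  {"hand": 100,"x": -0.09,"y": 0.028,"z": 0.008,"ax": 0,"ay": 0,"az": 0.36},
  {"hand": 100,"x": -0.134,"y": 0.042,"z": 0.012,"ax": 0,"ay": 0,"az": 0.54},
  {"hand": 100,"x": -0.179,"y": 0.056,"z": 0.016,"ax": 0,"ay": 0,"az": 0.72},
  {"hand": 100,"x": -0.223,"y": 0.07,"z": 0.02,"ax": 0,"ay": 0,"az": 0.9},
  {"hand": 100,"x": -0.268,"y": 0.084,"z": 0.024,"ax": 0,"ay": 0,"az": 1.08},
  {"hand": 100,"x": -0.313,"y": 0.098,"z": 0.028,"ax": 0,"ay": 0,"az": 1.26},
  {"hand": 100,"x": -0.357,"y": 0.112,"z": 0.03,"ax": 0,"ay": 0,"az": 1.44},
])

```text
t: 2.1
tool_pos: [0.4728, -0.1584, 0.3971]
orientation: [-3.135, -0.195, 0.001]
force: [0.6, -0.5, 0.5]
opening: 0.093
gripper_force: 0.0
```

Run:
```python
from h import *
st(); im,d,w=cloud('wrist'); cv2.imwrite('pics/w1.png',im); np.save('w1.npy',w)
hsv=cv2.cvtColor(im,cv2.COLOR_BGR2HSV); H,S,V=[hsv[...,i].astype(int) for i in range(3)]
m=((H<6)|(H>174))&(S>130)&(V>60)
nl,l,s,c=cv2.connectedComponentsWithStats(m.astype(np.uint8))
for i in range(1,nl):
    if s[i,4]>100:
        P=w[l==i]; P=P[np.isfinite(P[:,0])]; t=P[P[:,2]>np.percentile(P[:,2],90)-.006]
        rc=cv2.minAreaRect(t[:,:2].astype(np.float32)*1000)
        print(c[i],s[i,4],P[:,2].max(),t.mean(0),rc)
```

```text
t 2.1 gp [ 0.4727 -0.1583  0.2301] ang -1.4463 tilt [-0.0007  0.0004] F [ 0.6 -0.5  0.5] op 0.093 gf 0.0 q [-0.43 -0.14  1.77  0.    1.51  1.02]
[119.87981859  11.50793651] 441 0.12624858074960338 [ 0.59635383 -0.03735536  0.12362012] ((596.6659545898438, -37.33190155029297), (12.903586387634277, 12.403767585754395), 5.833608150482178)
[127.21612903  60.27741935] 310 0.12170874953539479 [ 0.56843489 -0.04042038  0.11971441] ((568.6740112304688, -40.45299530029297), (10.275951385498047, 11.923377990722656), 5.806904315948486)
[281.5828877  209.20534759] 935 0.1084369474654297 [ 0.47428485 -0.15684459  0.106139  ] ((473.1758117675781, -156.80453491210938), (53.030296325683594, 11.67379093170166), 6.267467021942139)
```

View pics/w1.png

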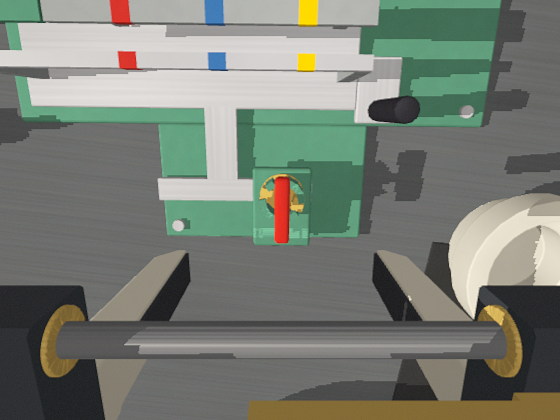

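Wrist view: pin bar at (281,209), measuring 53×11.7 mm (54×12 expected). Its centre is (0.473,−0.157), top 0.107, yaw 0.108. The black handle is at (405,110) and the mould is well clear on the right.

```bash
python3 -c "
from h import *
go(.4732,-.1568,.101,-1.463)"
```

```text
shift [ 0.0005 -0.0058  0.1286] turn [0.0024 0.001  0.0054] rot-deg 0.3 a0 -1.458 t 2.15
```

```bash
python3 -c "
from h import *
st();go(.4732,-.1568,.101,-1.463)
print(read_state()['tool_pos'],read_state()['dq'])"
```

```text
t 2.15 gp [ 0.4733 -0.1627  0.2296] ang -1.4576 tilt [-0.0007 -0.0024] F [-3.5 -2.7  0.2] op 0.0928 gf 0.0 q [-0.43 -0.14  1.77 -0.    1.51  1.03]
shift [ 0.0005 -0.0058  0.1286] turn [0.0024 0.001  0.0054] rot-deg 0.3 a0 -1.458 t 2.15
[ 0.47342381 -0.16233657  0.39658068] [ 0.06050857 -0.04444422  0.0436238   0.01330376  0.01800132 -0.14921852]
```

Emit:
carry_out([
  {"hand": 40,"x": 0,"y": 0,"z": 0,"ax": 0,"ay": 0,"az": 0},
  {"hand": 40,"x": 0,"y": 0,"z": 0.02,"ax": 0,"ay": 0,"az": 0},
  {"hand": 40,"x": 0,"y": 0,"z": 0.05,"ax": 0,"ay": 0,"az": 0},
  {"hand": 40,"x": 0,"y": 0,"z": 0.07,"ax": 0,"ay": 0,"az": 0},
  {"hand": 40,"x": 0,"y": 0,"z": 0.08,"ax": 0,"ay": 0,"az": 0},
  {"hand": 40,"x": 0,"y": 0,"z": 0.08,"ax": 0,"ay": 0,"az": 0},
])

```text
t: 2.9
tool_pos: [0.4725, -0.156, 0.3174]
orientation: [-3.134, -0.208, 0.002]
force: [0.1, 0.1, 0.3]
opening: 0.0393
gripper_force: 0.0
```

Run:
```python
from h import *
st();go(.4732,-.1568,.101,-1.463)
im,d,w=cloud('wrist'); cv2.imwrite('pics/w2.png',im)
hsv=cv2.cvtColor(im,cv2.COLOR_BGR2HSV); H,S,V=[hsv[...,i].astype(int) for i in range(3)]
m=((H<6)|(H>174))&(S>130)&(V>60)
nl,l,s,c=cv2.connectedComponentsWithStats(m.astype(np.uint8))
for i in range(1,nl):
    if s[i,4]>100:
        P=w[l==i]; P=P[np.isfinite(P[:,0])]; t=P[P[:,2]>np.percentile(P[:,2],90)-.004]
        rc=cv2.minAreaRect(t[:,:2].astype(np.float32)*1000)
        print(c[i],s[i,4],P[:,2].max(),t.mean(0),rc)
```

```text
t 2.9 gp [ 0.4724 -0.1559  0.1504] ang -1.4385 tilt [-0.001   0.0006] F [0.1 0.1 0.3] op 0.0393 gf 0.0 q [-0.42 -0.09  1.87  0.    1.36  1.02]
shift [0.0006 0.0009 0.0494] turn [-0.0007  0.0009  0.0245] rot-deg 1.4 a0 -1.438 t 2.9
[61.42261104 33.83176312] 743 0.12218040508030759 [ 0.56852149 -0.0404943   0.1197577 ] ((568.5677490234375, -40.210086822509766), (10.47305965423584, 13.48746395111084), 7.508431434631348)
[285.79618192 244.58955643] 1781 0.10821823939752276 [ 0.47430835 -0.15673388  0.10617903] ((473.00592041015625, -157.00729370117188), (53.6834602355957, 11.712552070617676), 6.1477532386779785)
```

Emit:
carry_out([
  {"hand": 40,"x": 0.0,"y": 0.001,"z": 0.02,"ax": 0,"ay": 0,"az": 0.024},
  {"hand": 40,"x": 0.0,"y": 0.001,"z": 0.04,"ax": 0,"ay": 0,"az": 0.024},
  {"hand": 40,"x": 0.0,"y": 0.001,"z": 0.05,"ax": 0,"ay": 0,"az": 0.024},
  {"hand": 40,"x": 0.0,"y": 0.001,"z": 0.05,"ax": 0,"ay": 0,"az": 0.024},
  {"hand": 8,"x": 0.0,"y": 0.001,"z": 0.05,"ax": 0,"ay": 0,"az": 0.024},
  {"hand": 5,"x": 0.0,"y": 0.001,"z": 0.05,"ax": 0,"ay": 0,"az": 0.024},
  {"hand": 5,"x": 0.0,"y": 0.001,"z": 0.05,"ax": 0,"ay": 0,"az": 0.024},
  {"hand": 5,"x": 0.0,"y": 0.001,"z": 0.05,"ax": 0,"ay": 0,"az": 0.024},
], newtons=45)

```text
t: 3.95
tool_pos: [0.4732, -0.1582, 0.2684]
orientation: [3.136, 0.167, 0.002]
force: [1.2, -3.4, 2.0]
opening: 0.0115
gripper_force: 45.0
```

```bash
python3 -c "
from h import *
st();go(.4732,-.1568,.127,-1.463)"
```

```text
t 3.95 gp [ 0.4733 -0.1585  0.1014] ang -1.4641 tilt [ 0.0011 -0.0014] F [ 1.2 -3.4  2. ] op 0.0115 gf 45.0 q [-0.43 -0.03  1.91 -0.    1.26  1.04]
shift [ 0.0002 -0.0014 -0.0256] turn [ 0.0015 -0.001  -0.0011] rot-deg 0.1 a0 -1.464 t 3.95
```

Emit:
carry_out([
  {"hand": 5,"x": 0,"y": -0.0005,"z": -0.008,"ax": 0,"ay": 0,"az": 0},
  {"hand": 5,"x": 0,"y": -0.0005,"z": -0.016,"ax": 0,"ay": 0,"az": 0},
  {"hand": 5,"x": 0,"y": -0.0005,"z": -0.022,"ax": 0,"ay": 0,"az": 0},
  {"hand": 5,"x": 0,"y": -0.0005,"z": -0.027,"ax": 0,"ay": 0,"az": 0},
  {"hand": 5,"x": 0,"y": -0.0005,"z": -0.027,"ax": 0,"ay": 0,"az": 0},
  {"hand": 5,"x": 0,"y": -0.0005,"z": -0.027,"ax": 0,"ay": 0,"az": 0},
])

```text
t: 4.7
tool_pos: [0.4727, -0.1579, 0.2934]
orientation: [3.136, 0.167, -0.0]
force: [6.8, -9.0, -14.0]
opening: 0.0116
gripper_force: 45.0
```

```bash
python3 -c "
from h import *
st()"
```

```text
t 4.7 gp [ 0.4727 -0.1581  0.1264] ang -1.4644 tilt [ 0.     -0.0013] F [  6.8  -9.  -14. ] op 0.0116 gf 45.0 q [-0.42 -0.06  1.89 -0.    1.31  1.04]
```

Emit:
carry_out([
  {"hand": 5,"x": 0.001,"y": 0.001,"z": -0.0005,"ax": 0,"ay": 0,"az": -0.17},
  {"hand": 5,"x": 0.001,"y": 0.001,"z": -0.0005,"ax": 0,"ay": 0,"az": -0.34},
  {"hand": 5,"x": 0.001,"y": 0.001,"z": -0.0005,"ax": 0,"ay": 0,"az": -0.51},
  {"hand": 5,"x": 0.001,"y": 0.001,"z": -0.0005,"ax": 0,"ay": 0,"az": -0.68},
  {"hand": 5,"x": 0.001,"y": 0.001,"z": -0.0005,"ax": 0,"ay": 0,"az": -0.85},
  {"hand": 5,"x": 0.001,"y": 0.001,"z": -0.0005,"ax": 0,"ay": 0,"az": -1.02},
  {"hand": 5,"x": 0.001,"y": 0.001,"z": -0.0005,"ax": 0,"ay": 0,"az": -1.17},
  {"hand": 5,"x": 0.001,"y": 0.001,"z": -0.0005,"ax": 0,"ay": 0,"az": -1.3},
])

```text
t: 5.7
tool_pos: [0.4729, -0.1578, 0.2927]
orientation: [-2.389, -2.035, 0.003]
force: [2.1, -2.2, -14.9]
opening: 0.0114
gripper_force: 45.0
```

```bash
python3 -c "
from h import *
st();print(read_state()['wrist_torque'])"
```

```text
t 5.7 gp [ 0.4723 -0.1576  0.1257] ang -0.1596 tilt [-0.0038  0.0016] F [  2.1  -2.2 -14.9] op 0.0114 gf 45.0 q [-0.42 -0.06  1.89 -0.    1.31 -0.27]
[-0.58237887 -0.48973452  0.0035736 ]
```

Emit:
carry_out([
  {"hand": 5,"x": 0,"y": 0,"z": 0.0,"ax": 0,"ay": 0,"az": 0},
  {"hand": 5,"x": 0,"y": 0,"z": 0.004,"ax": 0,"ay": 0,"az": 0},
  {"hand": 5,"x": 0,"y": 0,"z": 0.009,"ax": 0,"ay": 0,"az": 0},
  {"hand": 5,"x": 0,"y": 0,"z": 0.009,"ax": 0,"ay": 0,"az": 0},
  {"hand": 5,"x": 0,"y": 0,"z": 0.009,"ax": 0,"ay": 0,"az": 0},
])

```text
t: 6.32
tool_pos: [0.4733, -0.1579, 0.2856]
orientation: [-2.395, -2.03, 0.002]
force: [-4.9, 0.9, -13.0]
opening: 0.0115
gripper_force: 45.0
```

```bash
python3 -c "
from h import *
st();print(read_state()['wrist_torque'])"
```

```text
t 6.33 gp [ 0.4729 -0.1578  0.1186] ang -0.1644 tilt [-0.0024  0.0009] F [ -4.9   0.9 -13. ] op 0.0115 gf 45.0 q [-0.42 -0.05  1.9  -0.    1.3  -0.26]
[-0.08024015  1.14356506 -0.01892957]
```

Emit:
carry_out([
  {"hand": 5,"x": 0,"y": 0,"z": 0.002,"ax": 0,"ay": 0,"az": 0},
  {"hand": 5,"x": 0,"y": 0,"z": 0.003,"ax": 0,"ay": 0,"az": 0},
  {"hand": 5,"x": 0,"y": 0,"z": 0.003,"ax": 0,"ay": 0,"az": 0},
])

```text
t: 6.7
tool_pos: [0.4735, -0.1579, 0.2842]
orientation: [-2.395, -2.031, 0.002]
force: [-10.8, 1.9, -1.3]
opening: 0.0115
gripper_force: 45.0
```

```bash
python3 -c "
from h import *
st()"
```

```text
t 6.7 gp [ 0.4732 -0.1578  0.1172] ang -0.1642 tilt [-0.0019  0.0006] F [-10.8   1.9  -1.3] op 0.0115 gf 45.0 q [-0.42 -0.05  1.9  -0.    1.29 -0.26]
```

Emit:
carry_out([
  {"hand": 50,"x": 0,"y": 0,"z": 0.0,"ax": 0,"ay": 0,"az": 0},
  {"hand": 50,"x": 0,"y": 0,"z": 0.0,"ax": 0,"ay": 0,"az": 0},
  {"hand": 50,"x": 0,"y": 0,"z": 0.0,"ax": 0,"ay": 0,"az": 0},
  {"hand": 50,"x": 0,"y": 0,"z": -0.04,"ax": 0,"ay": 0,"az": 0},
  {"hand": 50,"x": 0,"y": 0,"z": -0.09,"ax": 0,"ay": 0,"az": 0},
  {"hand": 50,"x": 0,"y": 0,"z": -0.13,"ax": 0,"ay": 0,"az": 0},
  {"hand": 50,"x": 0,"y": 0,"z": -0.13,"ax": 0,"ay": 0,"az": 0},
])

```text
t: 7.58
tool_pos: [0.4751, -0.1586, 0.4185]
orientation: [2.389, 2.027, 0.007]
force: [-0.1, 1.2, -0.4]
opening: 0.0464
gripper_force: 0.0
```

Run:
```python
from h import *
st();go(.559,-.241,.2,-1.463)
w=np.load('w1.npy')
for v in range(55,130,6): print(v,[int(1000*w[v,u,2]) for u in range(330,425,7)])
im,d,w=cloud('wrist'); cv2.imwrite('pics/w3.png',im)
```

```text
t 7.58 gp [ 0.4766 -0.1592  0.2515] ang -0.1639 tilt [ 0.0086 -0.0036] F [-0.1  1.2 -0.4] op 0.0464 gf 0.0 q [-0.42 -0.15  1.74  0.    1.54 -0.26]
shift [-0.0675  0.0957  0.0525] turn [ 0.0092 -0.004   1.2991] rot-deg 74.4 a0 -0.164 t 7.575
55 [120, 118, 119, 120, 121, 119, 118, 11, 12, 12, 11, 12, 12, 12]
61 [118, 119, 118, 118, 119, 119, 118, 22, 23, 23, 23, 12, 11, 12]
67 [119, 119, 119, 120, 118, 119, 120, 24, 22, 23, 22, 12, 11, 11]
73 [23, 27, 65, 96, 100, 101, 21, 24, 23, 23, 23, 12, 10, 11]
79 [24, 27, 51, 52, 22, 23, 24, 23, 24, 21, 12, 12, 11, 11]
85 [25, 22, 22, 25, 23, 23, 23, 23, 24, 23, 13, 12, 11, 11]
91 [21, 23, 24, 24, 23, 22, 23, 23, 22, 24, 12, 12, 12, 12]
97 [23, 24, 23, 24, 23, 24, 23, 24, 24, 76, 106, 108, 107, 10]
103 [23, 23, 24, 25, 22, 22, 35, 61, 84, 103, 109, 109, 111, 11]
109 [23, 22, 21, 23, 23, 22, 45, 69, 89, 107, 109, 109, 109, 12]
115 [10, 11, 10, 11, 24, 25, 44, 68, 88, 106, 108, 109, 108, 12]
121 [12, 12, 11, 11, 24, 23, 24, 38, 70, 95, 108, 108, 12, 12]
127 [11, 10, 11, 11, 11, 9, 0, 0, 0, -1, 0, 0, 0, 0]
```

View pics/w3.png

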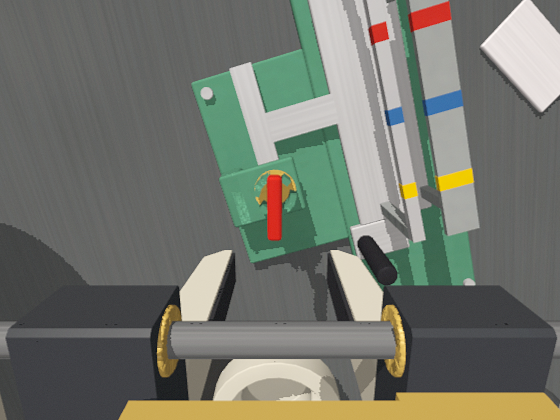

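Emit:
carry_out([
  {"hand": 50,"x": -0.008,"y": 0.012,"z": 0.005,"ax": 0,"ay": 0,"az": 0.16},
  {"hand": 50,"x": -0.017,"y": 0.024,"z": 0.012,"ax": 0,"ay": 0,"az": 0.32},
  {"hand": 50,"x": -0.026,"y": 0.036,"z": 0.02,"ax": 0,"ay": 0,"az": 0.48},
  {"hand": 50,"x": -0.034,"y": 0.048,"z": 0.026,"ax": 0,"ay": 0,"az": 0.65},
  {"hand": 50,"x": -0.043,"y": 0.06,"z": 0.033,"ax": 0,"ay": 0,"az": 0.82},
  {"hand": 50,"x": -0.052,"y": 0.074,"z": 0.04,"ax": 0,"ay": 0,"az": 0.98},
  {"hand": 50,"x": -0.06,"y": 0.085,"z": 0.046,"ax": 0,"ay": 0,"az": 1.14},
  {"hand": 50,"x": -0.067,"y": 0.096,"z": 0.05,"ax": 0,"ay": 0,"az": 1.3},
])

```text
t: 8.62
tool_pos: [0.5576, -0.2401, 0.3609]
orientation: [-3.136, -0.159, 0.004]
force: [-0.3, -0.4, 0.3]
opening: 0.0463
gripper_force: 0.0
```

Emit:
carry_out([
  {"hand": 50,"x": 0,"y": 0,"z": 0,"ax": 0,"ay": 0,"az": 0},
  {"hand": 50,"x": 0,"y": 0,"z": 0,"ax": 0,"ay": 0,"az": 0},
])

```text
t: 8.88
tool_pos: [0.5574, -0.2396, 0.3624]
orientation: [-3.136, -0.173, 0.002]
force: [-0.1, 0.0, -0.5]
opening: 0.0462
gripper_force: 0.0
```

Run:
```python
from h import *
st(); im,d,w=cloud('wrist'); cv2.imwrite('pics/w4.png',im)
m=(im.max(2)<70)&(w[...,2]>.1)&(w[...,2]<.115)&(abs(w[...,0]-.559)<.03)&(abs(w[...,1]+.241)<.03)
P=w[m]; print(len(P),P.mean(0),P.min(0),P.max(0)); c=(P.min(0)+P.max(0))/2
go(c[0],c[1],.088,-1.463)
```

```text
t 8.88 gp [ 0.5572 -0.2395  0.1954] ang -1.4604 tilt [-0.0012  0.0008] F [-0.1  0.  -0.5] op 0.0462 gf 0.0 q [-0.49  0.17  1.52  0.    1.45  0.97]
611 [ 0.56284076 -0.23790018  0.10859805] [ 0.55212694 -0.24707016  0.10001492] [ 0.57132312 -0.22826379  0.11112636]
shift [ 0.0045 -0.0014  0.1079] turn [-0.0005  0.0006  0.0021] rot-deg 0.1 a0 -1.461 t 8.925
```

Emit:
carry_out([
  {"hand": 50,"x": 0.0045,"y": -0.001,"z": 0.035,"ax": 0,"ay": 0,"az": 0},
  {"hand": 50,"x": 0.0045,"y": -0.001,"z": 0.075,"ax": 0,"ay": 0,"az": 0},
  {"hand": 50,"x": 0.0045,"y": -0.001,"z": 0.105,"ax": 0,"ay": 0,"az": 0},
  {"hand": 50,"x": 0.0045,"y": -0.001,"z": 0.107,"ax": 0,"ay": 0,"az": 0},
  {"hand": 10,"x": 0.0045,"y": -0.001,"z": 0.107,"ax": 0,"ay": 0,"az": 0},
  {"hand": 10,"x": 0.0045,"y": -0.001,"z": 0.107,"ax": 0,"ay": 0,"az": 0},
  {"hand": 10,"x": 0.0045,"y": -0.001,"z": 0.107,"ax": 0,"ay": 0,"az": 0},
], newtons=25)

```text
t: 9.8
tool_pos: [0.5626, -0.2387, 0.2579]
orientation: [3.136, 0.168, 0.003]
force: [0.3, -0.4, 0.2]
opening: 0.021
gripper_force: 0.0
```

Run:
```python
from h import *
st(); s=read_state(); gp=s['tool_pos']; y=.1075
go(gp[0]+.101*np.sin(y),gp[1]-.101*np.cos(y),.088,-1.463)
```

```text
t 9.8 gp [ 0.563  -0.2389  0.0909] ang -1.4638 tilt [ 0.0023 -0.0012] F [ 0.3 -0.4  0.2] op 0.021 gf 0.0 q [-0.49  0.27  1.6   0.    1.26  0.98]
shift [0.    0.101 0.003] turn [ 0.0014 -0.0021 -0.0008] rot-deg 0.2 a0 -1.464 t 9.8
```

Emit:
carry_out([
  {"hand": 10,"x": 0,"y": 0,"z": 0,"ax": 0,"ay": 0,"az": 0},
  {"hand": 10,"x": 0,"y": 0.01,"z": 0,"ax": 0,"ay": 0,"az": 0},
  {"hand": 10,"x": 0,"y": 0.025,"z": 0,"ax": 0,"ay": 0,"az": 0},
  {"hand": 10,"x": 0,"y": 0.045,"z": 0,"ax": 0,"ay": 0,"az": 0},
  {"hand": 10,"x": 0,"y": 0.065,"z": 0,"ax": 0,"ay": 0,"az": 0},
  {"hand": 10,"x": 0,"y": 0.085,"z": 0,"ax": 0,"ay": 0,"az": 0},
  {"hand": 10,"x": 0,"y": 0.097,"z": 0,"ax": 0,"ay": 0,"az": 0},
  {"hand": 10,"x": 0,"y": 0.101,"z": 0,"ax": 0,"ay": 0,"az": 0},
])

```text
t: 10.8
tool_pos: [0.5738, -0.3388, 0.2578]
orientation: [-3.136, -0.167, -0.004]
force: [0.2, 13.2, 13.2]
opening: 0.0195
gripper_force: 25.0
```

Emit:
carry_out([
  {"hand": 10,"x": 0,"y": 0,"z": 0,"ax": 0,"ay": 0,"az": 0},
  {"hand": 10,"x": 0,"y": 0.001,"z": 0,"ax": 0,"ay": 0,"az": 0},
  {"hand": 10,"x": 0,"y": 0.001,"z": 0,"ax": 0,"ay": 0,"az": 0},
])

```text
t: 11.18
tool_pos: [0.5739, -0.3388, 0.2578]
orientation: [-3.136, -0.169, -0.003]
force: [1.4, 7.4, 9.8]
opening: 0.0197
gripper_force: 25.0
```

Run:
```python
from h import *
st()
```

```text
t 11.18 gp [ 0.5742 -0.3386  0.0908] ang -1.4631 tilt [0.0021 0.0011] F [1.4 7.4 9.8] op 0.0197 gf 25.0 q [-0.61  0.41  1.43  0.    1.3   0.85]
```

Emit:
carry_out([
  {"hand": 50,"x": 0,"y": 0,"z": 0,"ax": 0,"ay": 0,"az": 0},
  {"hand": 50,"x": 0,"y": 0,"z": 0,"ax": 0,"ay": 0,"az": 0},
  {"hand": 50,"x": 0,"y": 0,"z": 0,"ax": 0,"ay": 0,"az": 0},
  {"hand": 50,"x": 0,"y": 0,"z": -0.04,"ax": 0,"ay": 0,"az": 0},
  {"hand": 50,"x": 0,"y": 0,"z": -0.09,"ax": 0,"ay": 0,"az": 0},
  {"hand": 50,"x": 0,"y": 0,"z": -0.14,"ax": 0,"ay": 0,"az": 0},
  {"hand": 50,"x": 0,"y": 0,"z": -0.16,"ax": 0,"ay": 0,"az": 0},
])

```text
t: 12.05
tool_pos: [0.5733, -0.3403, 0.4204]
orientation: [3.134, 0.167, 0.007]
force: [-0.0, 1.1, -0.3]
opening: 0.0467
gripper_force: 0.0
```

```bash
cat >> h.py <<'E'
def seg(n,save=None,zlo=.004):
    im,d,w=cloud(n); 
    if save: cv2.imwrite('pics/'+save,im)
    hsv=cv2.cvtColor(im,cv2.COLOR_BGR2HSV); H,S,V=[hsv[...,i].astype(int) for i in range(3)]; z=w[...,2]
    for k,m in {'yellow':(H>20)&(H<32),'blue':(H>100)&(H<125),'red':(H<5)|(H>174)}.items():
        m=m&(S>130)&(V>50)&(z>zlo)&(z<0.25)&(w[...,0]>.15)&(w[...,0]<.75)&(abs(w[...,1])<.6)
        nl,l,s,c=cv2.connectedComponentsWithStats(m.astype(np.uint8))
        for i in range(1,nl):
            if s[i,4]<12: continue
            P=w[l==i]; t=P[P[:,2]>P[:,2].max()-.03]
            print(n,k,c[i].round(),s[i,4],'all',P.mean(0).round(4),'top30',t.mean(0).round(4),len(t),'zmax',P[:,2].max().round(3))
    return im,w
E
python3 - <<'E'
from h import *
st()
seg('top','top1.png'); go(.50,.1,.27,0)
E
```

```text
t 12.05 gp [ 0.574  -0.3409  0.2534] ang -1.4643 tilt [ 0.0044 -0.0033] F [-0.   1.1 -0.3] op 0.0467 gf 0.0 q [-0.61  0.3   1.26 -0.    1.57  0.85]
top yellow [373. 190.] 31 all [ 0.6275 -0.2579  0.1197] top30 [ 0.6267 -0.2572  0.1231] 30 zmax 0.128
top yellow [188. 211.] 13 all [0.5739 0.2795 0.133 ] top30 [0.5739 0.2795 0.133 ] 13 zmax 0.137
top yellow [199. 211.] 25 all [0.5787 0.2649 0.0374] top30 [0.5787 0.2649 0.0374] 25 zmax 0.042
top yellow [195. 219.] 12 all [0.5537 0.2775 0.0383] top30 [0.5537 0.2775 0.0383] 12 zmax 0.043
top blue [353. 192.] 18 all [ 0.6214 -0.1972  0.1244] top30 [ 0.6214 -0.1972  0.1244] 18 zmax 0.128
top blue [207. 244.] 113 all [0.4763 0.2372 0.059 ] top30 [0.475  0.2438 0.1315] 24 zmax 0.138
top blue [137. 282.] 244 all [0.3694 0.441  0.0847] top30 [0.3694 0.441  0.0847] 244 zmax 0.09
top red [333. 195.] 27 all [ 0.6132 -0.1376  0.1234] top30 [ 0.6132 -0.1376  0.1234] 27 zmax 0.127
top red [159. 240.] 211 all [0.4907 0.3846 0.0547] top30 [0.4911 0.3914 0.1297] 35 zmax 0.139
top red [341. 245.] 68 all [ 0.4703 -0.1591  0.1224] top30 [ 0.4703 -0.1591  0.1224] 68 zmax 0.128
shift [-0.026  -0.4456 -0.0174] turn [ 7.4000e-03 -8.0000e-04 -1.4642e+00] rot-deg 83.9 a0 -1.464 t 12.1
```

Emit:
carry_out([
  {"hand": 50,"x": 0.003,"y": -0.03,"z": 0,"ax": 0,"ay": 0,"az": -0.1},
  {"hand": 50,"x": 0.009,"y": -0.09,"z": 0,"ax": 0,"ay": 0,"az": -0.25},
  {"hand": 50,"x": 0.015,"y": -0.15,"z": 0,"ax": 0,"ay": 0,"az": -0.42},
  {"hand": 50,"x": 0.021,"y": -0.21,"z": 0,"ax": 0,"ay": 0,"az": -0.6},
  {"hand": 50,"x": 0.027,"y": -0.27,"z": 0,"ax": 0,"ay": 0,"az": -0.77},
  {"hand": 50,"x": 0.033,"y": -0.33,"z": 0,"ax": 0,"ay": 0,"az": -0.95},
  {"hand": 50,"x": 0.039,"y": -0.39,"z": 0,"ax": 0,"ay": 0,"az": -1.12},
  {"hand": 50,"x": 0.045,"y": -0.45,"z": 0,"ax": 0,"ay": 0,"az": -1.3},
])

```text
t: 13.1
tool_pos: [0.569, 0.1141, 0.4138]
orientation: [-2.389, -2.038, 0.004]
force: [0.4, -0.4, 0.6]
opening: 0.0467
gripper_force: 0.0
```

Run:
```python
from h import *
st(); go(.572,.279,.25,0)
```

```text
t 13.1 gp [0.5685 0.1141 0.2468] ang -0.1585 tilt [-0.0031 -0.0004] F [ 0.4 -0.4  0.6] op 0.0467 gf 0.0 q [ 0.11  0.08  1.53 -0.    1.54  0.27]
shift [ 0.1632 -0.0231 -0.0033] turn [-0.003   0.0007 -0.1585] rot-deg 9.1 a0 -0.158 t 13.1
```

Emit:
carry_out([
  {"hand": 50,"x": 0.055,"y": -0.008,"z": 0,"ax": 0,"ay": 0,"az": -0.08},
  {"hand": 50,"x": 0.11,"y": -0.016,"z": 0,"ax": 0,"ay": 0,"az": -0.16},
  {"hand": 50,"x": 0.15,"y": -0.022,"z": 0,"ax": 0,"ay": 0,"az": -0.16},
  {"hand": 50,"x": 0.163,"y": -0.023,"z": 0,"ax": 0,"ay": 0,"az": -0.16},
  {"hand": 50,"x": 0.163,"y": -0.023,"z": 0,"ax": 0,"ay": 0,"az": -0.16},
  {"hand": 50,"x": 0.163,"y": -0.023,"z": 0,"ax": 0,"ay": 0,"az": -0.16},
])

```text
t: 13.85
tool_pos: [0.5739, 0.2755, 0.4155]
orientation: [2.227, 2.215, -0.002]
force: [0.2, -0.5, 0.1]
opening: 0.0463
gripper_force: 0.0
```

```bash
cat >> h.py <<'E'
def tab(col,save=None):
    """tab centre, yaw and body from wrist camera"""
    st(); im,d,w=cloud('wrist')
    if save: cv2.imwrite('pics/'+save,im)
    hsv=cv2.cvtColor(im,cv2.COLOR_BGR2HSV); H,S,V=[hsv[...,i].astype(int) for i in range(3)]; z=w[...,2]
    k={'yellow':(H>20)&(H<32),'blue':(H>100)&(H<125),'red':(H<5)|(H>174)}[col]&(S>110)&(V>40)
    gp=read_state()['tool_pos']
    k&=(np.hypot(w[...,0]-gp[0],w[...,1]-gp[1])<.08)
    for nm,lo,hi in (('tabtop',.129,.14),('tab',.095,.14),('bodytop',.033,.042)):
        P=w[k&(z>lo)&(z<hi)]
        if len(P)<10: print(nm,len(P)); continue
        (c,sz,a)=cv2.minAreaRect(P[:,:2].astype(np.float32)*1000)
        print(nm,len(P),'mean',P.mean(0).round(4),'rect',np.round(c,1),np.round(sz,1),round(a,1),'circ',np.round(cv2.minEnclosingCircle(P[:,:2].astype(np.float32)*1000)[0],1))
E
python3 - <<'E'
from h import *
tab('yellow','w5.png')
E
```

```text
t 13.85 gp [0.5737 0.2754 0.2485] ang -0.0054 tilt [-0.0009 -0.0009] F [ 0.2 -0.5  0.1] op 0.0463 gf 0.0 q [ 0.37  0.23  1.36 -0.    1.56  0.37]
tabtop 344 mean [0.5752 0.2818 0.1334] rect [575.1 281.3] [24.2  8.1] 69.8 circ [575.1 281.3]
tab 512 mean [0.5752 0.2836 0.1267] rect [575.1 281.4] [24.3  8.2] 69.8 circ [575.2 281.4]
bodytop 983 mean [0.5755 0.2916 0.0374] rect [572.6 286. ] [50.9 40.9] 28.8 circ [575.1 281.5]
```

View pics/w5.png

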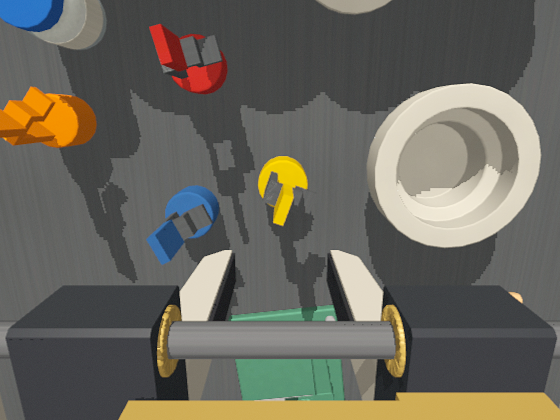

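Wrist view: yellow tab at (284,208). It measures 24.2×8.1 mm (24×8 expected), centred at (0.575,0.281) with yaw −0.353, and the body circle agrees. Its surroundings are clear.

Run:
```python
from h import *
go(.5751,.2814,.117,-.353)
```

```text
shift [0.0061 0.0012 0.1319] turn [-3.000e-04  6.000e-04  3.473e-01] rot-deg 19.9 a0 -0.006 t 13.9
```

Emit:
carry_out([
  {"hand": 50,"x": 0.003,"y": 0.001,"z": 0.02,"ax": 0,"ay": 0,"az": 0.17},
  {"hand": 50,"x": 0.006,"y": 0.001,"z": 0.05,"ax": 0,"ay": 0,"az": 0.347},
  {"hand": 50,"x": 0.006,"y": 0.001,"z": 0.09,"ax": 0,"ay": 0,"az": 0.347},
  {"hand": 50,"x": 0.006,"y": 0.001,"z": 0.12,"ax": 0,"ay": 0,"az": 0.347},
  {"hand": 50,"x": 0.006,"y": 0.001,"z": 0.132,"ax": 0,"ay": 0,"az": 0.347},
  {"hand": 50,"x": 0.006,"y": 0.001,"z": 0.132,"ax": 0,"ay": 0,"az": 0.347},
  {"hand": 3,"x": 0.006,"y": 0.001,"z": 0.132,"ax": 0,"ay": 0,"az": 0.347},
  {"hand": 3,"x": 0.006,"y": 0.001,"z": 0.132,"ax": 0,"ay": 0,"az": 0.347},
], newtons=40)

```text
t: 14.9
tool_pos: [0.5753, 0.2831, 0.2861]
orientation: [2.575, 1.799, 0.004]
force: [0.1, 0.0, -0.3]
opening: 0.031
gripper_force: 0.0
```

Emit:
carry_out([
  {"hand": 3,"x": 0,"y": 0,"z": 0,"ax": 0,"ay": 0,"az": 0},
  {"hand": 3,"x": 0,"y": 0,"z": 0,"ax": 0,"ay": 0,"az": 0},
  {"hand": 3,"x": 0,"y": 0,"z": -0.01,"ax": 0,"ay": 0,"az": 0},
  {"hand": 3,"x": 0,"y": 0,"z": -0.04,"ax": 0,"ay": 0,"az": 0},
  {"hand": 3,"x": 0,"y": 0,"z": -0.08,"ax": 0,"ay": 0,"az": 0},
  {"hand": 3,"x": 0,"y": 0,"z": -0.1,"ax": 0,"ay": 0,"az": 0},
  {"hand": 3,"x": 0,"y": 0,"z": -0.1,"ax": 0,"ay": 0,"az": 0},
])

```text
t: 15.78
tool_pos: [0.5751, 0.2831, 0.3861]
orientation: [2.574, 1.799, 0.005]
force: [0.3, 0.0, -4.4]
opening: 0.0077
gripper_force: 40.0
```

Run:
```python
from h import *
st()
im,w=seg('side','side2.png')
im,w=seg('top','top2.png')
```

```text
t 15.78 gp [0.5756 0.2833 0.2191] ang -0.3509 tilt [0.0032 0.0013] F [ 0.3  0.  -4.4] op 0.0077 gf 40.0 q [0.38 0.25 1.39 0.   1.5  0.73]
side yellow [255. 158.] 52 all [0.5868 0.2888 0.1322] top30 [0.5843 0.2817 0.137 ] 50 zmax 0.141
side yellow [246. 159.] 13 all [0.5556 0.2831 0.1369] top30 [0.5556 0.2831 0.1369] 13 zmax 0.14
side blue [184. 159.] 109 all [0.3735 0.4397 0.0821] top30 [0.3735 0.4397 0.0821] 109 zmax 0.088
side blue [226. 177.] 57 all [0.4767 0.2408 0.1162] top30 [0.4766 0.2412 0.1212] 44 zmax 0.135
side blue [229. 200.] 172 all [0.4759 0.2331 0.0278] top30 [0.4763 0.234  0.0299] 156 zmax 0.041
side blue [329. 263.] 26 all [ 0.6206 -0.1962  0.1229] top30 [ 0.6206 -0.1962  0.1229] 26 zmax 0.125
side blue [317. 269.] 14 all [ 0.5895 -0.1941  0.1107] top30 [ 0.5858 -0.1996  0.1184] 13 zmax 0.121
side red [220. 152.] 50 all [0.4924 0.3896 0.1163] top30 [0.492  0.3905 0.1225] 37 zmax 0.135
side red [220. 173.] 112 all [0.4847 0.3838 0.0322] top30 [0.4675 0.2563 0.1295] 2 zmax 0.132
side red [316. 247.] 30 all [ 0.6139 -0.1367  0.123 ] top30 [ 0.6139 -0.1367  0.123 ] 30 z
[... 377 characters left out ...]
5 0.2667 0.1368] 29 zmax 0.14
top blue [353. 192.] 19 all [ 0.621  -0.1975  0.1227] top30 [ 0.621  -0.1975  0.1227] 19 zmax 0.126
top blue [209. 242.] 54 all [0.4833 0.2342 0.0389] top30 [0.4802 0.2346 0.0974] 1 zmax 0.097
top blue [208. 251.] 12 all [0.4554 0.2377 0.0383] top30 [0.4554 0.2377 0.0383] 12 zmax 0.042
top red [333. 195.] 29 all [ 0.6134 -0.1377  0.1239] top30 [ 0.6134 -0.1377  0.1239] 29 zmax 0.128
top red [148. 240.] 27 all [0.4897 0.3971 0.1252] top30 [0.4896 0.3952 0.131 ] 25 zmax 0.137
top red [159. 246.] 46 all [0.4731 0.387  0.0399] top30 [0.4748 0.3886 0.0499] 13 zmax 0.071
top red [341. 245.] 67 all [ 0.4703 -0.1596  0.1218] top30 [ 0.4703 -0.1596  0.1218] 67 zmax 0.126
```

Run:
```python
from h import *
st(); go(.508,-.063,.29,.112)
```

```text
t 15.88 gp [0.574  0.2827 0.2156] ang -0.351 tilt [-0.0019 -0.0008] F [ 0.2 -1.2 -5. ] op 0.0078 gf 40.0 q [ 0.38  0.25  1.39 -0.    1.5   0.73]
shift [-0.3476  0.0565 -0.074 ] turn [-0.0018  0.001  -0.463 ] rot-deg 26.5 a0 -0.351 t 15.875
```

Emit:
carry_out([
  {"hand": 3,"x": 0,"y": 0,"z": -0.04,"ax": 0,"ay": 0,"az": 0},
  {"hand": 3,"x": -0.03,"y": 0.005,"z": -0.074,"ax": 0,"ay": 0,"az": -0.06},
  {"hand": 3,"x": -0.08,"y": 0.013,"z": -0.074,"ax": 0,"ay": 0,"az": -0.14},
  {"hand": 3,"x": -0.13,"y": 0.021,"z": -0.074,"ax": 0,"ay": 0,"az": -0.22},
  {"hand": 3,"x": -0.19,"y": 0.031,"z": -0.074,"ax": 0,"ay": 0,"az": -0.3},
  {"hand": 3,"x": -0.25,"y": 0.041,"z": -0.074,"ax": 0,"ay": 0,"az": -0.38},
  {"hand": 3,"x": -0.31,"y": 0.05,"z": -0.074,"ax": 0,"ay": 0,"az": -0.463},
  {"hand": 3,"x": -0.348,"y": 0.056,"z": -0.074,"ax": 0,"ay": 0,"az": -0.463},
])

```text
t: 16.88
tool_pos: [0.5065, -0.0655, 0.4558]
orientation: [-2.092, -2.34, 0.003]
force: [-0.1, 0.1, -5.3]
opening: 0.0075
gripper_force: 40.0
```

Emit:
carry_out([
  {"hand": 3,"x": 0,"y": 0,"z": 0,"ax": 0,"ay": 0,"az": 0},
  {"hand": 3,"x": 0,"y": 0,"z": 0,"ax": 0,"ay": 0,"az": 0},
  {"hand": 3,"x": 0,"y": 0,"z": 0,"ax": 0,"ay": 0,"az": 0},
])

```text
t: 17.25
tool_pos: [0.5077, -0.0621, 0.4574]
orientation: [-2.091, -2.343, 0.001]
force: [0.2, -0.0, -3.9]
opening: 0.0079
gripper_force: 40.0
```

Run:
```python
from h import *
st(); im,w=seg('top','top3.png'); im,w=seg('side','side3.png'); go(.510,-.063,.1775,.112)
cv2.imwrite('pics/side3c.png',cv2.resize(im[120:370,180:400],None,fx=2.3,fy=2.3,interpolation=2))
```

```text
t 17.25 gp [ 0.5075 -0.062   0.2904] ang 0.1133 tilt [-0.0013  0.0006] F [ 0.2 -0.  -3.9] op 0.0079 gf 40.0 q [-0.22 -0.13  1.65  0.    1.62 -0.34]
top yellow [374. 190.] 32 all [ 0.6277 -0.258   0.1202] top30 [ 0.6268 -0.2572  0.1238] 31 zmax 0.13
top blue [353. 192.] 19 all [ 0.6209 -0.1974  0.1235] top30 [ 0.6209 -0.1974  0.1235] 19 zmax 0.129
top blue [207. 244.] 112 all [0.4762 0.2372 0.059 ] top30 [0.4749 0.2442 0.1332] 23 zmax 0.138
top blue [137. 282.] 247 all [0.3693 0.4414 0.0845] top30 [0.3695 0.441  0.0851] 245 zmax 0.093
top red [333. 194.] 17 all [ 0.6181 -0.1376  0.1239] top30 [ 0.6181 -0.1376  0.1239] 17 zmax 0.128
top red [159. 240.] 213 all [0.4908 0.3848 0.0546] top30 [0.4909 0.3918 0.1279] 37 zmax 0.138
side yellow [271. 214.] 108 all [ 0.5174 -0.0674  0.2088] top30 [ 0.5174 -0.0674  0.2088] 108 zmax 0.212
side yellow [260. 217.] 28 all [ 0.4889 -0.0667  0.2088] top30 [ 0.4889 -0.0667  0.2088] 28 zmax 0.21
side yellow [343. 281.] 45 all [ 0.6279 -0.2555  0.1225] top30 [ 0.6279 -0.2555  0.1225] 45 zmax 0.125
side yellow [331. 287.] 18 all [ 0.5995 -0.252   0.1068] 
[... 412 characters left out ...]
 0.1227] 27 zmax 0.126
side blue [317. 269.] 12 all [ 0.5903 -0.1935  0.1097] top30 [ 0.5862 -0.1999  0.1186] 11 zmax 0.123
side red [219. 149.] 32 all [0.4909 0.3925 0.1231] top30 [0.491  0.3921 0.1257] 29 zmax 0.135
side red [219. 174.] 94 all [0.4799 0.381  0.0313] top30 [0.4675 0.2561 0.1296] 2 zmax 0.13
side red [316. 247.] 31 all [ 0.6146 -0.1362  0.1222] top30 [ 0.6146 -0.1362  0.1222] 31 zmax 0.125
side red [304. 253.] 16 all [ 0.5821 -0.1357  0.1112] top30 [ 0.5789 -0.141   0.1179] 15 zmax 0.12
side red [267. 271.] 90 all [ 0.4734 -0.1573  0.1137] top30 [ 0.4712 -0.1631  0.1203] 84 zmax 0.124
shift [-0.0011  0.0022  0.1133] turn [-0.0006 -0.0004  0.0016] rot-deg 0.1 a0 0.114 t 17.35
```

View pics/side3c.png

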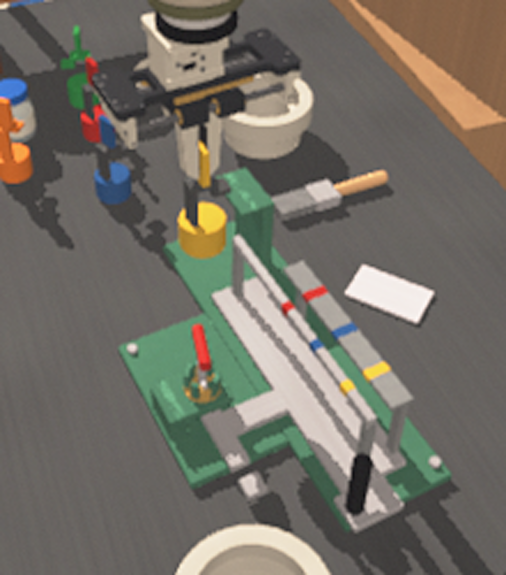

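Side crop: yellow weight held at (203,225), right way up with its hook opening to +x. The carriage is out, the pin raised and turned at (200,350), the loading gap open, and a post stands at the rail's +y end (238,265). I will enter slightly to the −y side of the gap centre.

Emit:
carry_out([
  {"hand": 3,"x": -0.005,"y": 0.002,"z": 0.02,"ax": 0,"ay": 0,"az": 0},
  {"hand": 3,"x": -0.006,"y": 0.002,"z": 0.05,"ax": 0,"ay": 0,"az": 0},
  {"hand": 3,"x": -0.006,"y": 0.002,"z": 0.085,"ax": 0,"ay": 0,"az": 0},
  {"hand": 3,"x": -0.006,"y": 0.002,"z": 0.105,"ax": 0,"ay": 0,"az": 0},
  {"hand": 3,"x": -0.006,"y": 0.002,"z": 0.111,"ax": 0,"ay": 0,"az": 0},
  {"hand": 3,"x": -0.006,"y": 0.002,"z": 0.111,"ax": 0,"ay": 0,"az": 0},
])

```text
t: 18.1
tool_pos: [0.5102, -0.0688, 0.3467]
orientation: [-2.093, -2.342, 0.001]
force: [-0.5, -0.7, -4.3]
opening: 0.0081
gripper_force: 40.0
```

Run:
```python
from h import *
st(); go(.5703,-.061,.179,.112); go(.5703,-.061,.157,.112)
im,w=seg('side','side4.png',zlo=.06)
```

```text
t 18.1 gp [ 0.5101 -0.0687  0.1797] ang 0.1122 tilt [-0.0009  0.0002] F [-0.5 -0.7 -4.3] op 0.0081 gf 40.0 q [-0.23 -0.07  1.8  -0.    1.41 -0.35]
shift [0.001  0.0606 0.0006] turn [-0.0009 -0.0003  0.0002] rot-deg 0.1 a0 0.112 t 18.1
shift [0.001  0.0606 0.0226] turn [-0.0009 -0.0003  0.0002] rot-deg 0.1 a0 0.112 t 18.1
side yellow [270. 221.] 12 all [ 0.512  -0.0753  0.1943] top30 [ 0.512  -0.0753  0.1943] 12 zmax 0.196
side yellow [273. 247.] 107 all [ 0.5199 -0.0744  0.0978] top30 [ 0.5199 -0.0744  0.0978] 107 zmax 0.101
side yellow [263. 249.] 30 all [ 0.4917 -0.0736  0.0984] top30 [ 0.4917 -0.0736  0.0984] 30 zmax 0.113
side blue [184. 159.] 108 all [0.3734 0.44   0.0822] top30 [0.3734 0.44   0.0822] 108 zmax 0.086
side blue [226. 177.] 56 all [0.4766 0.2407 0.1164] top30 [0.4764 0.241  0.1216] 43 zmax 0.135
side blue [329. 263.] 27 all [ 0.621  -0.1959  0.1228] top30 [ 0.621  -0.1959  0.1228] 27 zmax 0.125
side red [220. 152.] 50 all [0.4923 0.3895 0.1164] top30 [0.492  0.3903 0.1217] 39 zmax 0.134
side red [316. 247.] 30 all [ 0.614  -0.1366  0.1229] top30 [ 0.614  -0.1366  0.1229] 30 zmax 0.126
side red [304. 253.] 15 all [ 0.5787 -0.1414  0.1185] top30 [ 0.5787 -0.1414  0.1185] 15 zmax 0.12
side red [267. 271.] 86 all [ 0.4714 -0.1634  0.1191] top30 [ 0.4711 -0.1637  0.1203] 84 zmax 0.126
```

Emit:
carry_out([
  {"hand": 3,"x": 0.001,"y": 0.01,"z": 0,"ax": 0,"ay": 0,"az": 0},
  {"hand": 3,"x": 0.001,"y": 0.022,"z": 0,"ax": 0,"ay": 0,"az": 0},
  {"hand": 3,"x": 0.001,"y": 0.034,"z": 0,"ax": 0,"ay": 0,"az": 0},
  {"hand": 3,"x": 0.001,"y": 0.046,"z": 0,"ax": 0,"ay": 0,"az": 0},
  {"hand": 3,"x": 0.001,"y": 0.055,"z": 0,"ax": 0,"ay": 0,"az": 0},
  {"hand": 3,"x": 0.001,"y": 0.0605,"z": 0,"ax": 0,"ay": 0,"az": 0},
  {"hand": 3,"x": 0.001,"y": 0.0605,"z": 0,"ax": 0,"ay": 0,"az": 0},
  {"hand": 3,"x": 0.001,"y": 0.0605,"z": 0,"ax": 0,"ay": 0,"az": 0},
])

```text
t: 19.15
tool_pos: [0.5701, -0.0612, 0.3471]
orientation: [-2.094, -2.342, 0.0]
force: [-0.3, -0.5, -3.3]
opening: 0.0078
gripper_force: 40.0
```

Run:
```python
from h import *
st(); go(.5703,-.061,.155,.112)
im,w=seg('side','side5.png',zlo=.06)
cv2.imwrite('pics/side5c.png',cv2.resize(im[150:330,220:380],None,fx=3.3,fy=3.3,interpolation=2))
```

```text
t 19.15 gp [ 0.57   -0.0612  0.1801] ang 0.1119 tilt [-0.0004 -0.    ] F [-0.3 -0.5 -3.3] op 0.0078 gf 40.0 q [-0.2   0.09  1.63 -0.    1.41 -0.31]
shift [0.0001 0.0003 0.0251] turn [-0.0004 -0.     -0.0001] rot-deg 0.0 a0 0.112 t 19.15
side yellow [297. 237.] 13 all [ 0.5908 -0.0642  0.0985] top30 [ 0.5908 -0.0642  0.0985] 13 zmax 0.102
side yellow [283. 241.] 29 all [ 0.5509 -0.066   0.0988] top30 [ 0.5509 -0.066   0.0988] 29 zmax 0.102
side blue [184. 159.] 108 all [0.3734 0.4397 0.082 ] top30 [0.3734 0.4397 0.082 ] 108 zmax 0.086
side blue [226. 177.] 55 all [0.4766 0.2413 0.1163] top30 [0.4765 0.2417 0.1211] 43 zmax 0.135
side blue [329. 263.] 23 all [ 0.6208 -0.1962  0.123 ] top30 [ 0.6208 -0.1962  0.123 ] 23 zmax 0.125
side red [220. 152.] 50 all [0.4923 0.3895 0.1164] top30 [0.4919 0.3901 0.1218] 39 zmax 0.134
side red [316. 247.] 30 all [ 0.6141 -0.1364  0.1227] top30 [ 0.6141 -0.1364  0.1227] 30 zmax 0.126
side red [304. 253.] 14 all [ 0.5791 -0.1408  0.1184] top30 [ 0.5791 -0.1408  0.1184] 14 zmax 0.121
side red [267. 271.] 86 all [ 0.4716 -0.1628  0.119 ] top30 [ 0.4713 -0.1631  0.1202] 84 zmax 0.124
```

View pics/side5c.png

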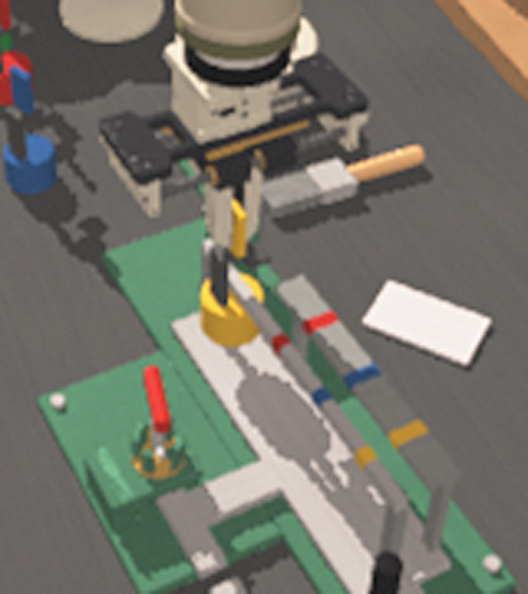

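The rail is inside the hook mouth at (235,285), with the stem on the −x side and the body below. I will lower the weight now.

Emit:
carry_out([
  {"hand": 3,"x": 0,"y": 0,"z": 0.008,"ax": 0,"ay": 0,"az": 0},
  {"hand": 3,"x": 0,"y": 0,"z": 0.016,"ax": 0,"ay": 0,"az": 0},
  {"hand": 3,"x": 0,"y": 0,"z": 0.022,"ax": 0,"ay": 0,"az": 0},
  {"hand": 3,"x": 0,"y": 0,"z": 0.023,"ax": 0,"ay": 0,"az": 0},
  {"hand": 3,"x": 0,"y": 0,"z": 0.023,"ax": 0,"ay": 0,"az": 0},
])

```text
t: 19.82
tool_pos: [0.5703, -0.0611, 0.3242]
orientation: [-2.093, -2.342, 0.0]
force: [0.4, -0.3, -3.5]
opening: 0.0078
gripper_force: 40.0
```

Run:
```python
from h import *
st(); go(.5935,-.2585,.157,.112)
```

```text
t 19.82 gp [ 0.5702 -0.0611  0.1572] ang 0.112 tilt [-0.0002  0.    ] F [ 0.4 -0.3 -3.5] op 0.0078 gf 40.0 q [-0.2   0.11  1.66 -0.    1.37 -0.31]
shift [-0.1988  0.001   0.0002] turn [-0.0002 -0.0001  0.    ] rot-deg 0.0 a0 0.112 t 19.825
```

Emit:
carry_out([
  {"hand": 3,"x": -0.01,"y": 0,"z": 0,"ax": 0,"ay": 0,"az": 0},
  {"hand": 3,"x": -0.03,"y": 0,"z": 0,"ax": 0,"ay": 0,"az": 0},
  {"hand": 3,"x": -0.055,"y": 0,"z": 0,"ax": 0,"ay": 0,"az": 0},
  {"hand": 3,"x": -0.08,"y": 0,"z": 0,"ax": 0,"ay": 0,"az": 0},
  {"hand": 3,"x": -0.105,"y": 0.0005,"z": 0,"ax": 0,"ay": 0,"az": 0},
  {"hand": 3,"x": -0.13,"y": 0.0005,"z": 0,"ax": 0,"ay": 0,"az": 0},
  {"hand": 3,"x": -0.145,"y": 0.0005,"z": 0,"ax": 0,"ay": 0,"az": 0},
  {"hand": 3,"x": -0.15,"y": 0.0005,"z": 0,"ax": 0,"ay": 0,"az": 0},
])

```text
t: 20.82
tool_pos: [0.5875, -0.2112, 0.3241]
orientation: [-2.095, -2.341, -0.0]
force: [0.8, 1.0, -4.2]
opening: 0.0077
gripper_force: 40.0
```

Run:
```python
from h import *
st(); go(.5935,-.2585,.157,.112)
```

```text
t 20.82 gp [ 0.5875 -0.2112  0.1571] ang 0.1109 tilt [-0.0002  0.0002] F [ 0.8  1.  -4.2] op 0.0077 gf 40.0 q [-0.43  0.24  1.51  0.    1.39 -0.54]
shift [-0.0476  0.0007  0.0001] turn [-0.0001 -0.0002 -0.0011] rot-deg 0.1 a0 0.111 t 20.825
```

Emit:
carry_out([
  {"hand": 3,"x": -0.015,"y": 0,"z": 0,"ax": 0,"ay": 0,"az": 0},
  {"hand": 3,"x": -0.035,"y": 0.0005,"z": 0,"ax": 0,"ay": 0,"az": 0},
  {"hand": 3,"x": -0.045,"y": 0.0005,"z": 0,"ax": 0,"ay": 0,"az": 0},
  {"hand": 3,"x": -0.0475,"y": 0.0005,"z": 0,"ax": 0,"ay": 0,"az": 0},
  {"hand": 3,"x": -0.0475,"y": 0.0005,"z": 0,"ax": 0,"ay": 0,"az": 0},
])

```text
t: 21.45
tool_pos: [0.5933, -0.2572, 0.3241]
orientation: [-2.094, -2.342, -0.0]
force: [-0.7, -0.1, -4.2]
opening: 0.0076
gripper_force: 40.0
```

Run:
```python
from h import *
st(); 
im,w=seg('side','side6.png',zlo=.03)
im2=cv2.imread('pics/side6.png')
im3,d,w3=cloud('wrist'); cv2.imwrite('pics/w6.png',im3)
a=cv2.resize(im2[190:330,270:400],None,fx=3.2,fy=3.2,interpolation=2)
b=cv2.resize(im3[:,100:500],(380,400)); b=cv2.copyMakeBorder(b,0,a.shape[0]-400,0,0,0)
cv2.imwrite('pics/s6.png',np.hstack([a,b])[:600,:800])
```

```text
t 21.45 gp [ 0.5933 -0.2572  0.1571] ang 0.1118 tilt [-0.0002  0.0003] F [-0.7 -0.1 -4.2] op 0.0076 gf 40.0 q [-0.49  0.3   1.44  0.    1.4  -0.6 ]
side yellow [343. 281.] 41 all [ 0.6288 -0.2557  0.1227] top30 [ 0.6288 -0.2557  0.1227] 41 zmax 0.125
side yellow [322. 300.] 42 all [ 0.5753 -0.2585  0.075 ] top30 [ 0.5753 -0.2585  0.075 ] 42 zmax 0.077
side yellow [331. 303.] 17 all [ 0.5928 -0.2737  0.0755] top30 [ 0.5928 -0.2737  0.0755] 17 zmax 0.078
side blue [184. 159.] 109 all [0.3735 0.44   0.0819] top30 [0.3735 0.44   0.0819] 109 zmax 0.087
side blue [226. 177.] 53 all [0.4767 0.2405 0.1165] top30 [0.4765 0.2407 0.1213] 42 zmax 0.133
side blue [229. 197.] 100 all [0.4783 0.239  0.0354] top30 [0.4783 0.239  0.0354] 100 zmax 0.041
side red [221. 170.] 72 all [0.4895 0.3894 0.039 ] top30 [0.4672 0.2546 0.1307] 2 zmax 0.132
side red [267. 271.] 85 all [ 0.4715 -0.1627  0.1194] top30 [ 0.4713 -0.1629  0.12  ] 84 zmax 0.124
```

View pics/s6.png

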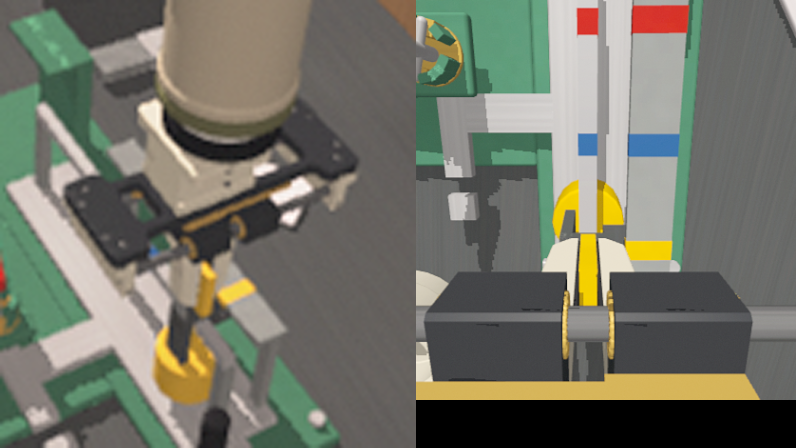

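Side and wrist views: the weight hangs on the rail beside the yellow keeper band (side crop (235,292), wrist crop (648,250)). I will measure both in one frame.

```bash
cat >> h.py <<'E'
def along(col,files=False):
    """unit-frame offset of tab/body vs keeper band, by camera"""
    ux=np.array([np.cos(.112),np.sin(.112)]); uy=np.array([-np.sin(.112),np.cos(.112)])
    for n in ('wrist','side','top'):
        im,d,w=cloud(n); hsv=cv2.cvtColor(im,cv2.COLOR_BGR2HSV); H,S,V=[hsv[...,i].astype(int) for i in range(3)]; z=w[...,2]
        k={'yellow':(H>20)&(H<32),'blue':(H>100)&(H<125),'red':(H<5)|(H>174)}[col]&(S>110)&(V>40)
        X=w[...,0]*ux[0]+w[...,1]*ux[1]; Y=w[...,0]*uy[0]+w[...,1]*uy[1]
        near=(w[...,0]>.54)&(w[...,0]<.66)&(w[...,1]<0)&(w[...,1]>-.33)
        for nm,lo,hi in (('band',.119,.127),('tab',.135,.185),('body',.068,.08)):
            m=k&near&(z>lo)&(z<hi)
            if nm=='band': m&=(X>.585)
            if m.sum()<8: continue
            yy,xx=Y[m],X[m]
            print(n,nm,m.sum(),'Y mean',yy.mean().round(4),'mid',((np.percentile(yy,2)+np.percentile(yy,98))/2).round(4),'ext',np.ptp(yy).round(4),'X mid',((xx.min()+xx.max())/2).round(4),
              'circ' ,np.round(cv2.minEnclosingCircle(np.column_stack([xx,yy]).astype(np.float32)),4) if 0 else '', 'z',z[m].mean().round(4))
E
python3 - <<'E'
from h import *
st(); along('yellow')
gp=read_state()['tool_pos']; print('gp unit', gp[0]*np.cos(.112)+gp[1]*np.sin(.112), -gp[0]*np.sin(.112)+gp[1]*np.cos(.112))
E
```

```text
t 21.55 gp [ 0.5933 -0.2568  0.1571] ang 0.1124 tilt [-0.0001  0.0003] F [ 0.1 -0.6 -4.2] op 0.0078 gf 40.0 q [-0.49  0.3   1.44  0.    1.4  -0.6 ]
wrist band 872 Y mean -0.3234 mid -0.3235 ext 0.0124 X mid 0.5972 circ  z 0.1238
wrist tab 1374 Y mean -0.3156 mid -0.3191 ext 0.0186 X mid 0.5613 circ  z 0.1649
wrist body 1664 Y mean -0.3135 mid -0.3146 ext 0.0366 X mid 0.5611 circ  z 0.076
side band 40 Y mean -0.3241 mid -0.3238 ext 0.0128 X mid 0.5978 circ  z 0.1227
side tab 12 Y mean -0.3295 mid -0.3289 ext 0.0141 X mid 0.5616 circ  z 0.1721
side body 58 Y mean -0.3257 mid -0.3243 ext 0.0449 X mid 0.549 circ  z 0.0757
top body 39 Y mean -0.3114 mid -0.3117 ext 0.0188 X mid 0.5606 circ  z 0.0763
gp unit 0.5609381082424585 -0.3215083566086654
```

Emit:
carry_out([
  {"hand": 3,"x": -0.0012,"y": 0,"z": 0,"ax": 0,"ay": 0,"az": 0},
  {"hand": 3,"x": -0.0012,"y": 0,"z": 0.001,"ax": 0,"ay": 0,"az": 0},
  {"hand": 3,"x": -0.0012,"y": 0,"z": 0.002,"ax": 0,"ay": 0,"az": 0},
  {"hand": 3,"x": -0.0012,"y": 0,"z": 0.002,"ax": 0,"ay": 0,"az": 0},
])

```text
t: 22.2
tool_pos: [0.5934, -0.2584, 0.322]
orientation: [-2.093, -2.342, 0.0]
force: [0.3, -0.1, -3.7]
opening: 0.0079
gripper_force: 40.0
```

Run:
```python
from h import *
st()
```

```text
t 22.2 gp [ 0.5933 -0.2584  0.155 ] ang 0.112 tilt [-0.0004  0.0002] F [ 0.3 -0.1 -3.7] op 0.0079 gf 40.0 q [-0.49  0.31  1.44 -0.    1.4  -0.6 ]
```

Not resting yet; I will lower a little further.

Emit:
carry_out([
  {"hand": 3,"x": 0,"y": 0,"z": 0.0008,"ax": 0,"ay": 0,"az": 0},
  {"hand": 3,"x": 0,"y": 0,"z": 0.0016,"ax": 0,"ay": 0,"az": 0},
  {"hand": 3,"x": 0,"y": 0,"z": 0.0016,"ax": 0,"ay": 0,"az": 0},
])

```text
t: 22.58
tool_pos: [0.5935, -0.2585, 0.3213]
orientation: [2.093, 2.342, 0.0]
force: [-2.2, 1.2, 1.1]
opening: 0.0076
gripper_force: 40.0
```

Run:
```python
from h import *
st()
```

```text
t 22.57 gp [ 0.5936 -0.2585  0.1543] ang 0.112 tilt [ 0.0004 -0.0002] F [-2.2  1.2  1.1] op 0.0076 gf 40.0 q [-0.49  0.31  1.44 -0.    1.39 -0.6 ]
```

Emit:
carry_out([
  {"hand": 40,"x": 0,"y": 0,"z": 0,"ax": 0,"ay": 0,"az": 0},
  {"hand": 40,"x": 0,"y": 0,"z": 0,"ax": 0,"ay": 0,"az": 0},
  {"hand": 40,"x": 0,"y": 0,"z": 0,"ax": 0,"ay": 0,"az": 0},
  {"hand": 40,"x": 0,"y": 0,"z": -0.03,"ax": 0,"ay": 0,"az": 0},
  {"hand": 40,"x": 0,"y": 0,"z": -0.08,"ax": 0,"ay": 0,"az": 0},
  {"hand": 40,"x": 0,"y": 0,"z": -0.11,"ax": 0,"ay": 0,"az": 0},
  {"hand": 40,"x": 0,"y": 0,"z": -0.11,"ax": 0,"ay": 0,"az": 0},
  {"hand": 40,"x": 0,"y": 0,"z": -0.11,"ax": 0,"ay": 0,"az": 0},
])

```text
t: 23.58
tool_pos: [0.5933, -0.2584, 0.4293]
orientation: [-2.093, -2.341, 0.001]
force: [-0.3, 0.1, -0.3]
opening: 0.0373
gripper_force: 0.0
```

```bash
cat >> h.py <<'E'
def hung(col,save=None,near=(.54,.66,-.33,0)):
    st(); ux=np.array([np.cos(.112),np.sin(.112)]); uy=np.array([-np.sin(.112),np.cos(.112)])
    im,d,w=cloud('wrist'); hsv=cv2.cvtColor(im,cv2.COLOR_BGR2HSV); H,S,V=[hsv[...,i].astype(int) for i in range(3)]; z=w[...,2]
    if save: cv2.imwrite('pics/'+save,im)
    k={'yellow':(H>20)&(H<32),'blue':(H>100)&(H<125),'red':(H<5)|(H>174)}[col]&(S>110)&(V>40)
    X=w[...,:2]@ux; Y=w[...,:2]@uy
    for nm,m in (('band',(z>.119)&(z<.127)&(X>.585)),('tabtop',(z>.166)&(z<.178))):
        m=m&k&(X<.65)&(X>.5)
        if m.sum()<10: print(nm,m.sum()); continue
        (c,sz,a)=cv2.minAreaRect(np.column_stack([X[m],Y[m]]).astype(np.float32)*1000)
        print(nm,m.sum(),'unit rect',np.round(c,1),np.round(sz,1),round(a,1))
    return im,w
E
python3 - <<'E'
from h import *
hung('yellow','w7.png'); go(.476,.1,.26,0)
seg('top',None,.1)
E
```

```text
t 23.57 gp [ 0.5931 -0.2583  0.2623] ang 0.112 tilt [-0.0012  0.0006] F [-0.3  0.1 -0.3] op 0.0373 gf 0.0 q [-0.49  0.25  1.31 -0.    1.58 -0.6 ]
band 402 unit rect [ 597.1 -323.3] [24.1 11.9] 0.6
tabtop 367 unit rect [ 560.9 -324.7] [ 7.2 24.9] 0.3
shift [ 0.3692 -0.0764  0.0023] turn [-0.0024 -0.0015  0.112 ] rot-deg 6.4 a0 0.112 t 23.625
top yellow [374. 190.] 29 all [ 0.6268 -0.2573  0.1235] top30 [ 0.6268 -0.2573  0.1235] 29 zmax 0.127
top yellow [378. 201.] 19 all [ 0.591  -0.2578  0.1668] top30 [ 0.591  -0.2578  0.1668] 19 zmax 0.173
top blue [353. 192.] 19 all [ 0.6208 -0.1972  0.1244] top30 [ 0.6208 -0.1972  0.1244] 19 zmax 0.131
top blue [201. 245.] 23 all [0.4751 0.2439 0.1312] top30 [0.4751 0.2439 0.1312] 23 zmax 0.137
top red [333. 195.] 27 all [ 0.6136 -0.1374  0.1249] top30 [ 0.6136 -0.1374  0.1249] 27 zmax 0.13
top red [150. 240.] 39 all [0.4911 0.3911 0.1276] top30 [0.491  0.3913 0.1296] 36 zmax 0.138
top red [341. 245.] 68 all [ 0.4703 -0.1592  0.1218] top30 [ 0.4703 -0.1592  0.1218] 68 zmax 0.126
```

Emit:
carry_out([
  {"hand": 50,"x": 0.03,"y": -0.005,"z": 0.002,"ax": 0,"ay": 0,"az": 0},
  {"hand": 50,"x": 0.09,"y": -0.012,"z": 0.004,"ax": 0,"ay": 0,"az": 0},
  {"hand": 50,"x": 0.15,"y": -0.019,"z": 0.006,"ax": 0,"ay": 0,"az": 0},
  {"hand": 50,"x": 0.21,"y": -0.026,"z": 0.008,"ax": 0,"ay": 0,"az": 0},
  {"hand": 50,"x": 0.27,"y": -0.033,"z": 0.01,"ax": 0,"ay": 0,"az": 0},
  {"hand": 50,"x": 0.33,"y": -0.04,"z": 0.01,"ax": 0,"ay": 0,"az": 0},
  {"hand": 50,"x": 0.39,"y": -0.047,"z": 0.01,"ax": 0,"ay": 0,"az": 0},
  {"hand": 50,"x": 0.45,"y": -0.054,"z": 0.01,"ax": 0,"ay": 0,"az": 0},
])

```text
t: 24.68
tool_pos: [0.4884, 0.1844, 0.4191]
orientation: [-2.093, -2.341, 0.003]
force: [1.0, 0.3, 0.6]
opening: 0.0467
gripper_force: 0.0
```

Emit:
carry_out([
  {"hand": 50,"x": 0.035,"y": -0.004,"z": 0,"ax": 0,"ay": 0,"az": 0},
  {"hand": 50,"x": 0.055,"y": -0.006,"z": 0,"ax": 0,"ay": 0,"az": 0},
  {"hand": 50,"x": 0.06,"y": -0.006,"z": 0,"ax": 0,"ay": 0,"az": 0},
  {"hand": 50,"x": 0.06,"y": -0.006,"z": 0,"ax": 0,"ay": 0,"az": 0},
  {"hand": 50,"x": 0.06,"y": -0.006,"z": 0,"ax": 0,"ay": 0,"az": 0},
])

```text
t: 25.3
tool_pos: [0.4771, 0.2408, 0.4203]
orientation: [-2.095, -2.341, 0.001]
force: [0.4, -1.4, -1.1]
opening: 0.0466
gripper_force: 0.0
```

Run:
```python
from h import *
tab('blue','w8.png')
```

```text
t 25.3 gp [0.4771 0.2407 0.2533] ang 0.1109 tilt [-0.0005 -0.0005] F [ 0.4 -1.4 -1.1] op 0.0466 gf 0.0 q [ 0.37 -0.05  1.65 -0.    1.55  0.26]
tabtop 328 mean [0.4764 0.2494 0.1334] rect [476.5 249. ] [ 8.  24.2] 24.8 circ [476.6 249.1]
tab 465 mean [0.4762 0.2511 0.1275] rect [476.5 249.1] [ 8.  24.4] 24.7 circ [476.7 249.1]
bodytop 801 mean [0.4712 0.2604 0.0374] rect [474.4 250.3] [45.8 47.6] 2.6 circ [476.1 249.3]
```

Run:
```python
from h import *
go(.4765,.2490,.117,.433)
```

```text
shift [0.0083 0.0003 0.1364] turn [-4.000e-04  3.000e-04 -3.223e-01] rot-deg 18.5 a0 0.111 t 25.35
```

Emit:
carry_out([
  {"hand": 50,"x": 0.004,"y": 0,"z": 0.02,"ax": 0,"ay": 0,"az": -0.16},
  {"hand": 50,"x": 0.0075,"y": 0,"z": 0.05,"ax": 0,"ay": 0,"az": -0.322},
  {"hand": 50,"x": 0.0075,"y": 0,"z": 0.09,"ax": 0,"ay": 0,"az": -0.322},
  {"hand": 50,"x": 0.0075,"y": 0,"z": 0.125,"ax": 0,"ay": 0,"az": -0.322},
  {"hand": 50,"x": 0.0075,"y": 0,"z": 0.136,"ax": 0,"ay": 0,"az": -0.322},
  {"hand": 50,"x": 0.0075,"y": 0,"z": 0.136,"ax": 0,"ay": 0,"az": -0.322},
  {"hand": 3,"x": 0.0075,"y": 0,"z": 0.136,"ax": 0,"ay": 0,"az": -0.322},
  {"hand": 3,"x": 0.0075,"y": 0,"z": 0.136,"ax": 0,"ay": 0,"az": -0.322},
], newtons=40)

```text
t: 26.35
tool_pos: [0.4767, 0.2493, 0.2864]
orientation: [1.69, 2.646, 0.003]
force: [0.5, -0.2, 0.4]
opening: 0.0307
gripper_force: 0.0
```

Emit:
carry_out([
  {"hand": 3,"x": 0,"y": 0,"z": 0,"ax": 0,"ay": 0,"az": 0},
  {"hand": 3,"x": 0,"y": 0,"z": 0,"ax": 0,"ay": 0,"az": 0},
  {"hand": 3,"x": 0,"y": 0,"z": 0,"ax": 0,"ay": 0,"az": 0},
])

```text
t: 26.72
tool_pos: [0.476, 0.2492, 0.2849]
orientation: [1.691, 2.648, 0.0]
force: [-0.2, -0.6, 1.7]
opening: 0.0079
gripper_force: 40.0
```

Run:
```python
from h import *
st(); go(.5107,-.066,.29,.112)
```

```text
t 26.73 gp [0.4761 0.2492 0.1179] ang 0.4341 tilt [0.0003 0.0001] F [-0.2 -0.6  1.7] op 0.0079 gf 40.0 q [ 0.39  0.05  1.8   0.    1.29 -0.05]
shift [-0.3005 -0.1011 -0.1722] turn [ 3.000e-04 -1.000e-04  3.221e-01] rot-deg 18.5 a0 0.434 t 26.725
```

Emit:
carry_out([
  {"hand": 3,"x": 0,"y": 0,"z": -0.02,"ax": 0,"ay": 0,"az": 0},
  {"hand": 3,"x": 0,"y": 0,"z": -0.07,"ax": 0,"ay": 0,"az": 0},
  {"hand": 3,"x": -0.015,"y": -0.005,"z": -0.12,"ax": 0,"ay": 0,"az": 0},
  {"hand": 3,"x": -0.055,"y": -0.018,"z": -0.16,"ax": 0,"ay": 0,"az": 0.06},
  {"hand": 3,"x": -0.105,"y": -0.035,"z": -0.172,"ax": 0,"ay": 0,"az": 0.13},
  {"hand": 3,"x": -0.16,"y": -0.053,"z": -0.172,"ax": 0,"ay": 0,"az": 0.2},
  {"hand": 3,"x": -0.215,"y": -0.072,"z": -0.172,"ax": 0,"ay": 0,"az": 0.27},
  {"hand": 3,"x": -0.26,"y": -0.087,"z": -0.172,"ax": 0,"ay": 0,"az": 0.322},
])

```text
t: 27.72
tool_pos: [0.506, -0.0254, 0.4557]
orientation: [-2.096, -2.339, 0.002]
force: [-0.0, -0.2, -5.3]
opening: 0.0076
gripper_force: 40.0
```

Run:
```python
from h import *
st(); go(.5107,-.066,.29,.112)
```

```text
t 27.73 gp [ 0.5058 -0.0254  0.2887] ang 0.1093 tilt [-0.0015  0.0001] F [-0.  -0.2 -5.3] op 0.0076 gf 40.0 q [-0.15 -0.14  1.66 -0.    1.62 -0.26]
shift [-0.0408  0.0002 -0.0013] turn [-0.0015 -0.0002 -0.0027] rot-deg 0.2 a0 0.109 t 27.725
```

Emit:
carry_out([
  {"hand": 3,"x": -0.03,"y": 0,"z": 0,"ax": 0,"ay": 0,"az": 0},
  {"hand": 3,"x": -0.039,"y": 0,"z": 0,"ax": 0,"ay": 0,"az": 0},
  {"hand": 3,"x": -0.039,"y": 0,"z": 0.02,"ax": 0,"ay": 0,"az": 0},
  {"hand": 3,"x": -0.039,"y": 0,"z": 0.055,"ax": 0,"ay": 0,"az": 0},
  {"hand": 3,"x": -0.039,"y": 0,"z": 0.09,"ax": 0,"ay": 0,"az": 0},
  {"hand": 3,"x": -0.039,"y": 0,"z": 0.105,"ax": 0,"ay": 0,"az": 0},
  {"hand": 3,"x": -0.039,"y": 0,"z": 0.11,"ax": 0,"ay": 0,"az": 0},
  {"hand": 3,"x": -0.039,"y": 0,"z": 0.11,"ax": 0,"ay": 0,"az": 0},
])

```text
t: 28.72
tool_pos: [0.511, -0.0618, 0.3473]
orientation: [2.092, 2.342, 0.001]
force: [0.2, 0.1, -5.0]
opening: 0.0076
gripper_force: 40.0
```

Run:
```python
from h import *
st(); go(.5703,-.061,.178,.112)
im,w=seg('side',None,zlo=.03)
```

```text
t 28.73 gp [ 0.5112 -0.0618  0.1803] ang 0.1125 tilt [ 0.0009 -0.0001] F [ 0.2  0.1 -5. ] op 0.0076 gf 40.0 q [-0.22 -0.07  1.8   0.    1.41 -0.33]
shift [-0.0059  0.059   0.0023] turn [0.0009 0.0002 0.0005] rot-deg 0.1 a0 0.113 t 28.725
side yellow [333. 274.] 32 all [ 0.596  -0.2573  0.1638] top30 [ 0.5938 -0.2609  0.168 ] 29 zmax 0.17
side yellow [321. 298.] 16 all [ 0.5773 -0.2489  0.072 ] top30 [ 0.5773 -0.2489  0.072 ] 16 zmax 0.075
side blue [184. 159.] 109 all [0.3735 0.4401 0.0819] top30 [0.3735 0.4401 0.0819] 109 zmax 0.088
side blue [270. 224.] 35 all [ 0.5126 -0.0725  0.1805] top30 [ 0.5128 -0.0719  0.1875] 26 zmax 0.198
side blue [270. 249.] 291 all [ 0.5099 -0.0751  0.0916] top30 [ 0.5101 -0.0743  0.0931] 272 zmax 0.102
side blue [329. 263.] 28 all [ 0.6214 -0.1959  0.1226] top30 [ 0.6214 -0.1959  0.1226] 28 zmax 0.128
side red [220. 152.] 50 all [0.4924 0.3896 0.1163] top30 [0.492  0.3902 0.1227] 37 zmax 0.135
side red [222. 171.] 98 all [0.4918 0.3888 0.0358] top30 [0.4918 0.3888 0.0358] 98 zmax 0.059
side red [316. 247.] 30 all [ 0.6141 -0.1363  0.1226] top30 [ 0.6141 -0.1363  0.1226] 30 zmax 0.126
side red [304. 253.] 15 all [ 0.5788 -0.1413  0.1184] top30 [ 0.5788 -0.1413  0.1184] 15 zmax 0.121
side red [267. 271.] 85 all [ 0.4714 -0.1629  0.1196] top30 [ 0.4713 -0.1631  0.1202] 84 zmax 0.125
```

Emit:
carry_out([
  {"hand": 3,"x": -0.006,"y": 0.006,"z": 0.002,"ax": 0,"ay": 0,"az": 0},
  {"hand": 3,"x": -0.006,"y": 0.02,"z": 0.002,"ax": 0,"ay": 0,"az": 0},
  {"hand": 3,"x": -0.006,"y": 0.034,"z": 0.002,"ax": 0,"ay": 0,"az": 0},
  {"hand": 3,"x": -0.006,"y": 0.046,"z": 0.002,"ax": 0,"ay": 0,"az": 0},
  {"hand": 3,"x": -0.006,"y": 0.055,"z": 0.002,"ax": 0,"ay": 0,"az": 0},
  {"hand": 3,"x": -0.006,"y": 0.059,"z": 0.002,"ax": 0,"ay": 0,"az": 0},
  {"hand": 3,"x": -0.006,"y": 0.059,"z": 0.002,"ax": 0,"ay": 0,"az": 0},
  {"hand": 3,"x": -0.006,"y": 0.059,"z": 0.002,"ax": 0,"ay": 0,"az": 0},
])

```text
t: 29.78
tool_pos: [0.5698, -0.0615, 0.3446]
orientation: [-2.093, -2.342, 0.0]
force: [-0.1, 0.1, -3.8]
opening: 0.0076
gripper_force: 40.0
```

Run:
```python
from h import *
st(); go(.5703,-.061,.1555,.112)
im,w=seg('side','side9.png',zlo=.06)
```

```text
t 29.77 gp [ 0.5698 -0.0615  0.1776] ang 0.112 tilt [-0.0003  0.    ] F [-0.1  0.1 -3.8] op 0.0076 gf 40.0 q [-0.2   0.09  1.64 -0.    1.41 -0.31]
shift [0.0004 0.0005 0.0221] turn [-0.0003 -0.     -0.    ] rot-deg 0.0 a0 0.112 t 29.775
side yellow [321. 301.] 44 all [ 0.575  -0.2588  0.0722] top30 [ 0.575  -0.2588  0.0722] 44 zmax 0.076
side blue [184. 159.] 109 all [0.3734 0.4394 0.0823] top30 [0.3734 0.4394 0.0823] 109 zmax 0.089
side blue [292. 220.] 44 all [ 0.5707 -0.0737  0.1767] top30 [ 0.5707 -0.0734  0.1841] 31 zmax 0.196
side blue [288. 247.] 168 all [ 0.5596 -0.0799  0.0858] top30 [ 0.5593 -0.0795  0.0871] 158 zmax 0.098
side blue [329. 263.] 24 all [ 0.6214 -0.1956  0.1224] top30 [ 0.6214 -0.1956  0.1224] 24 zmax 0.125
side red [220. 152.] 50 all [0.4925 0.3905 0.1157] top30 [0.4923 0.3909 0.1202] 41 zmax 0.132
side red [316. 247.] 31 all [ 0.6144 -0.1365  0.1227] top30 [ 0.6144 -0.1365  0.1227] 31 zmax 0.125
side red [304. 253.] 14 all [ 0.5789 -0.1412  0.1189] top30 [ 0.5789 -0.1412  0.1189] 14 zmax 0.121
side red [267. 271.] 86 all [ 0.4716 -0.1628  0.1191] top30 [ 0.4712 -0.1631  0.1203] 84 zmax 0.124
```

Emit:
carry_out([
  {"hand": 3,"x": 0,"y": 0.0005,"z": 0.01,"ax": 0,"ay": 0,"az": 0},
  {"hand": 3,"x": 0,"y": 0.0005,"z": 0.018,"ax": 0,"ay": 0,"az": 0},
  {"hand": 3,"x": 0,"y": 0.0005,"z": 0.022,"ax": 0,"ay": 0,"az": 0},
  {"hand": 3,"x": 0,"y": 0.0005,"z": 0.022,"ax": 0,"ay": 0,"az": 0},
  {"hand": 3,"x": -0.01,"y": 0.0005,"z": 0.022,"ax": 0,"ay": 0,"az": 0},
  {"hand": 3,"x": -0.03,"y": 0.0005,"z": 0.022,"ax": 0,"ay": 0,"az": 0},
  {"hand": 3,"x": -0.055,"y": 0.0005,"z": 0.022,"ax": 0,"ay": 0,"az": 0},
  {"hand": 3,"x": -0.075,"y": 0.0005,"z": 0.022,"ax": 0,"ay": 0,"az": 0},
])

```text
t: 30.82
tool_pos: [0.5791, -0.1382, 0.323]
orientation: [2.094, 2.341, -0.0]
force: [-0.4, -0.2, -4.0]
opening: 0.0076
gripper_force: 40.0
```

Run:
```python
from h import *
st(); go(.5869,-.1991,.1555,.112)
```

```text
t 30.82 gp [ 0.5792 -0.1383  0.156 ] ang 0.111 tilt [ 0.0005 -0.0006] F [-0.4 -0.2 -4. ] op 0.0076 gf 40.0 q [-0.32  0.17  1.6  -0.    1.38 -0.43]
shift [-0.0614  0.001   0.0005] turn [ 0.0005  0.0007 -0.001 ] rot-deg 0.1 a0 0.111 t 30.825
```

Emit:
carry_out([
  {"hand": 3,"x": -0.02,"y": 0.0005,"z": 0,"ax": 0,"ay": 0,"az": 0},
  {"hand": 3,"x": -0.04,"y": 0.0005,"z": 0,"ax": 0,"ay": 0,"az": 0},
  {"hand": 3,"x": -0.055,"y": 0.0005,"z": 0,"ax": 0,"ay": 0,"az": 0},
  {"hand": 3,"x": -0.062,"y": 0.0005,"z": 0,"ax": 0,"ay": 0,"az": 0},
  {"hand": 3,"x": -0.063,"y": 0.0005,"z": 0,"ax": 0,"ay": 0,"az": 0},
  {"hand": 3,"x": -0.063,"y": 0.0005,"z": 0,"ax": 0,"ay": 0,"az": 0},
  {"hand": 3,"x": -0.063,"y": 0.0005,"z": 0,"ax": 0,"ay": 0,"az": 0},
])

```text
t: 31.7
tool_pos: [0.5865, -0.1979, 0.3227]
orientation: [-2.093, -2.343, -0.0]
force: [0.7, 0.1, -4.1]
opening: 0.0076
gripper_force: 40.0
```

Run:
```python
from h import *
st(); go(.5869,-.1991,.1530,.112); along('blue')
```

```text
t 31.7 gp [ 0.5865 -0.1979  0.1557] ang 0.1128 tilt [-0.0001  0.0002] F [ 0.7  0.1 -4.1] op 0.0076 gf 40.0 q [-0.41  0.23  1.53  0.    1.38 -0.52]
shift [-0.0012  0.0002  0.0027] turn [-0.     -0.0002  0.0008] rot-deg 0.0 a0 0.113 t 31.7
wrist band 885 Y mean -0.2635 mid -0.2636 ext 0.0126 X mid 0.5971 circ  z 0.1238
wrist tab 1393 Y mean -0.2555 mid -0.259 ext 0.0195 X mid 0.5611 circ  z 0.1643
wrist body 1641 Y mean -0.2525 mid -0.2536 ext 0.0366 X mid 0.5613 circ  z 0.075
side band 29 Y mean -0.2647 mid -0.2649 ext 0.0099 X mid 0.5973 circ  z 0.123
side tab 43 Y mean -0.2739 mid -0.2714 ext 0.0128 X mid 0.5603 circ  z 0.1576
side body 152 Y mean -0.2723 mid -0.2684 ext 0.0472 X mid 0.5529 circ  z 0.0736
top body 9 Y mean -0.2488 mid -0.2479 ext 0.0128 X mid 0.5661 circ  z 0.0749
```

Emit:
carry_out([
  {"hand": 3,"x": -0.001,"y": 0,"z": 0.0,"ax": 0,"ay": 0,"az": 0},
  {"hand": 3,"x": -0.001,"y": 0,"z": 0.001,"ax": 0,"ay": 0,"az": 0},
  {"hand": 3,"x": -0.001,"y": 0,"z": 0.002,"ax": 0,"ay": 0,"az": 0},
  {"hand": 3,"x": -0.001,"y": 0,"z": 0.003,"ax": 0,"ay": 0,"az": 0},
  {"hand": 3,"x": -0.001,"y": 0,"z": 0.003,"ax": 0,"ay": 0,"az": 0},
])

```text
t: 32.48
tool_pos: [0.5867, -0.1995, 0.3208]
orientation: [2.093, 2.342, 0.0]
force: [-4.4, 1.9, 5.1]
opening: 0.0081
gripper_force: 40.0
```

Run:
```python
from h import *
st()
```

```text
t 32.48 gp [ 0.5868 -0.1996  0.1538] ang 0.1121 tilt [ 0.0008 -0.0004] F [-4.4  1.9  5.1] op 0.0081 gf 40.0 q [-0.41  0.23  1.53 -0.    1.38 -0.52]
```

Supported. I will release and rise.

Emit:
carry_out([
  {"hand": 40,"x": 0,"y": 0,"z": -0.0005,"ax": 0,"ay": 0,"az": 0},
  {"hand": 40,"x": 0,"y": 0,"z": -0.0005,"ax": 0,"ay": 0,"az": 0},
  {"hand": 40,"x": 0,"y": 0,"z": -0.0005,"ax": 0,"ay": 0,"az": 0},
  {"hand": 40,"x": 0,"y": 0,"z": -0.03,"ax": 0,"ay": 0,"az": 0},
  {"hand": 40,"x": 0,"y": 0,"z": -0.08,"ax": 0,"ay": 0,"az": 0},
  {"hand": 40,"x": 0,"y": 0,"z": -0.11,"ax": 0,"ay": 0,"az": 0},
  {"hand": 40,"x": 0,"y": 0,"z": -0.11,"ax": 0,"ay": 0,"az": 0},
  {"hand": 40,"x": 0,"y": 0,"z": -0.11,"ax": 0,"ay": 0,"az": 0},
])

```text
t: 33.48
tool_pos: [0.5864, -0.1995, 0.4282]
orientation: [-2.093, -2.341, 0.001]
force: [0.0, 0.0, 0.4]
opening: 0.0373
gripper_force: 0.0
```

Run:
```python
from h import *
hung('blue','w10.png'); hung('yellow'); seg('top',None,.1); go(.491,.386,.255,.112)
```

```text
t 33.48 gp [ 0.5862 -0.1994  0.2612] ang 0.112 tilt [-0.0014  0.0005] F [0.  0.  0.4] op 0.0373 gf 0.0 q [-0.41  0.17  1.4  -0.    1.57 -0.52]
band 400 unit rect [ 597.1 -263.8] [23.7 11.9] 0.8
tabtop 344 unit rect [ 561.3 -263.7] [24.  7.] 89.9
t 33.52 gp [ 0.5858 -0.1992  0.2605] ang 0.112 tilt [-0.0026  0.0012] F [ 0.4 -0.4 -0. ] op 0.0373 gf 0.0 q [-0.41  0.18  1.4   0.    1.57 -0.52]
band 94 unit rect [ 588.5 -323.3] [ 6.1 12.5] 1.3
tabtop 332 unit rect [ 561.  -324.4] [24.8  7.6] 89.9
top blue [353. 193.] 23 all [ 0.6205 -0.1976  0.1239] top30 [ 0.6205 -0.1976  0.1239] 23 zmax 0.127
top red [333. 195.] 29 all [ 0.6135 -0.1377  0.1236] top30 [ 0.6135 -0.1377  0.1236] 29 zmax 0.128
top red [150. 240.] 39 all [0.4911 0.3914 0.1265] top30 [0.491  0.3916 0.1285] 36 zmax 0.137
top red [335. 244.] 23 all [ 0.4729 -0.1414  0.1214] top30 [ 0.4729 -0.1414  0.1214] 23 zmax 0.125
shift [ 0.5924 -0.0293  0.0064] turn [-0.0029 -0.0016 -0.    ] rot-deg 0.2 a0 0.112 t 33.625
```

Emit:
carry_out([
  {"hand": 50,"x": 0.03,"y": -0.002,"z": 0,"ax": 0,"ay": 0,"az": 0},
  {"hand": 50,"x": 0.09,"y": -0.004,"z": 0,"ax": 0,"ay": 0,"az": 0},
  {"hand": 50,"x": 0.15,"y": -0.007,"z": 0,"ax": 0,"ay": 0,"az": 0},
  {"hand": 50,"x": 0.21,"y": -0.01,"z": 0,"ax": 0,"ay": 0,"az": 0},
  {"hand": 50,"x": 0.27,"y": -0.013,"z": 0,"ax": 0,"ay": 0,"az": 0},
  {"hand": 50,"x": 0.33,"y": -0.016,"z": 0,"ax": 0,"ay": 0,"az": 0},
  {"hand": 50,"x": 0.39,"y": -0.019,"z": 0,"ax": 0,"ay": 0,"az": 0},
  {"hand": 50,"x": 0.45,"y": -0.022,"z": 0,"ax": 0,"ay": 0,"az": 0},
])

```text
t: 34.62
tool_pos: [0.5136, 0.247, 0.4285]
orientation: [-2.093, -2.342, 0.002]
force: [0.6, -0.2, 0.1]
opening: 0.0464
gripper_force: 0.0
```

Emit:
carry_out([
  {"hand": 50,"x": 0.06,"y": -0.003,"z": 0.003,"ax": 0,"ay": 0,"az": 0},
  {"hand": 50,"x": 0.115,"y": -0.005,"z": 0.006,"ax": 0,"ay": 0,"az": 0},
  {"hand": 50,"x": 0.145,"y": -0.006,"z": 0.006,"ax": 0,"ay": 0,"az": 0},
  {"hand": 50,"x": 0.148,"y": -0.006,"z": 0.006,"ax": 0,"ay": 0,"az": 0},
  {"hand": 50,"x": 0.148,"y": -0.006,"z": 0.006,"ax": 0,"ay": 0,"az": 0},
  {"hand": 50,"x": 0.148,"y": -0.006,"z": 0.006,"ax": 0,"ay": 0,"az": 0},
])

```text
t: 35.38
tool_pos: [0.4924, 0.3904, 0.4235]
orientation: [2.095, 2.341, -0.001]
force: [-0.5, -0.6, -0.6]
opening: 0.0463
gripper_force: 0.0
```

Run:
```python
from h import *
tab('red','w11.png')
```

```text
t 35.38 gp [0.4924 0.3903 0.2565] ang 0.1106 tilt [-0.0001 -0.0005] F [-0.5 -0.6 -0.6] op 0.0463 gf 0.0 q [ 0.59  0.2   1.38 -0.    1.57  0.48]
tabtop 317 mean [0.4929 0.398  0.1335] rect [492.9 397.6] [ 8.  24.3] 14.0 circ [493.1 397.7]
tab 409 mean [0.4925 0.4001 0.1288] rect [492.9 397.6] [ 8.  24.3] 14.0 circ [493.1 397.8]
bodytop 854 mean [0.489  0.4088 0.0374] rect [490.  400.2] [48.4 43.5] 67.8 circ [492.8 397.9]
```

View pics/w11.png

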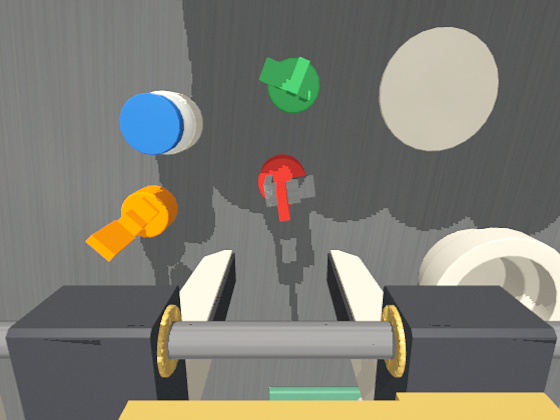

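Red weight at (283,190) is the true red one, with orange at (145,212) and green at (292,82) beside it. Its tab is 24.3×8 mm, centred at (0.493,0.3976), yaw 0.244.

Run:
```python
from h import *
go(.4929,.3976,.118,.244)
```

```text
shift [0.0071 0.0013 0.1386] turn [-1.000e-04  3.000e-04 -1.336e-01] rot-deg 7.7 a0 0.11 t 35.425
```

Emit:
carry_out([
  {"hand": 50,"x": 0.004,"y": 0.001,"z": 0.02,"ax": 0,"ay": 0,"az": -0.06},
  {"hand": 50,"x": 0.0065,"y": 0.001,"z": 0.05,"ax": 0,"ay": 0,"az": -0.134},
  {"hand": 50,"x": 0.0065,"y": 0.001,"z": 0.09,"ax": 0,"ay": 0,"az": -0.134},
  {"hand": 50,"x": 0.0065,"y": 0.001,"z": 0.125,"ax": 0,"ay": 0,"az": -0.134},
  {"hand": 50,"x": 0.0065,"y": 0.001,"z": 0.1385,"ax": 0,"ay": 0,"az": -0.134},
  {"hand": 50,"x": 0.0065,"y": 0.001,"z": 0.1385,"ax": 0,"ay": 0,"az": -0.134},
  {"hand": 3,"x": 0.0065,"y": 0.001,"z": 0.1385,"ax": 0,"ay": 0,"az": -0.134},
  {"hand": 3,"x": 0.0065,"y": 0.001,"z": 0.1385,"ax": 0,"ay": 0,"az": -0.134},
], newtons=40)

```text
t: 36.42
tool_pos: [0.4928, 0.3985, 0.2872]
orientation: [1.932, 2.476, 0.005]
force: [1.0, 0.1, -0.1]
opening: 0.0307
gripper_force: 0.0
```

Emit:
carry_out([
  {"hand": 3,"x": 0,"y": 0,"z": 0,"ax": 0,"ay": 0,"az": 0},
  {"hand": 3,"x": 0,"y": 0,"z": 0,"ax": 0,"ay": 0,"az": 0},
  {"hand": 3,"x": 0,"y": 0,"z": 0,"ax": 0,"ay": 0,"az": 0},
])

```text
t: 36.8
tool_pos: [0.4923, 0.3983, 0.2854]
orientation: [1.932, 2.477, 0.001]
force: [-0.8, 0.6, 1.3]
opening: 0.0079
gripper_force: 40.0
```

Run:
```python
from h import *
st(); go(.5107,-.066,.29,.112)
```

```text
t 36.8 gp [0.4924 0.3983 0.1184] ang 0.2461 tilt [0.0005 0.0003] F [-0.8  0.6  1.3] op 0.0079 gf 40.0 q [ 0.6   0.3   1.52 -0.    1.33  0.35]
shift [-0.4548 -0.0951 -0.1717] turn [ 0.0005 -0.0002  0.1341] rot-deg 7.7 a0 0.246 t 36.8
```

Emit:
carry_out([
  {"hand": 3,"x": 0,"y": 0,"z": -0.02,"ax": 0,"ay": 0,"az": 0},
  {"hand": 3,"x": 0,"y": 0,"z": -0.07,"ax": 0,"ay": 0,"az": 0},
  {"hand": 3,"x": -0.02,"y": -0.004,"z": -0.12,"ax": 0,"ay": 0,"az": 0},
  {"hand": 3,"x": -0.065,"y": -0.014,"z": -0.16,"ax": 0,"ay": 0,"az": 0.03},
  {"hand": 3,"x": -0.12,"y": -0.025,"z": -0.172,"ax": 0,"ay": 0,"az": 0.06},
  {"hand": 3,"x": -0.18,"y": -0.038,"z": -0.172,"ax": 0,"ay": 0,"az": 0.09},
  {"hand": 3,"x": -0.24,"y": -0.05,"z": -0.172,"ax": 0,"ay": 0,"az": 0.12},
  {"hand": 3,"x": -0.3,"y": -0.063,"z": -0.172,"ax": 0,"ay": 0,"az": 0.134},
])

```text
t: 37.8
tool_pos: [0.5036, 0.09, 0.4584]
orientation: [2.094, 2.341, 0.001]
force: [1.1, 0.1, -2.9]
opening: 0.0078
gripper_force: 40.0
```

Run:
```python
from h import *
st(); go(.5107,-.066,.29,.112)
```

```text
t 37.8 gp [0.5038 0.09   0.2914] ang 0.1116 tilt [ 0.0012 -0.    ] F [ 1.1  0.1 -2.9] op 0.0078 gf 40.0 q [ 0.08 -0.13  1.65 -0.    1.62 -0.03]
shift [-0.1558 -0.0103  0.0014] turn [ 0.0012  0.0001 -0.0004] rot-deg 0.1 a0 0.112 t 37.8
```

Emit:
carry_out([
  {"hand": 3,"x": -0.06,"y": -0.004,"z": 0,"ax": 0,"ay": 0,"az": 0},
  {"hand": 3,"x": -0.115,"y": -0.008,"z": 0,"ax": 0,"ay": 0,"az": 0},
  {"hand": 3,"x": -0.15,"y": -0.01,"z": 0,"ax": 0,"ay": 0,"az": 0},
  {"hand": 3,"x": -0.158,"y": -0.01,"z": 0,"ax": 0,"ay": 0,"az": 0},
  {"hand": 3,"x": -0.158,"y": -0.01,"z": 0.03,"ax": 0,"ay": 0,"az": 0},
  {"hand": 3,"x": -0.158,"y": -0.01,"z": 0.07,"ax": 0,"ay": 0,"az": 0},
  {"hand": 3,"x": -0.158,"y": -0.01,"z": 0.1,"ax": 0,"ay": 0,"az": 0},
  {"hand": 3,"x": -0.158,"y": -0.01,"z": 0.111,"ax": 0,"ay": 0,"az": 0},
])

```text
t: 38.8
tool_pos: [0.5112, -0.0652, 0.3445]
orientation: [-2.09, -2.341, 0.002]
force: [-0.6, 0.8, -1.8]
opening: 0.008
gripper_force: 40.0
```

Emit:
carry_out([
  {"hand": 3,"x": 0,"y": 0,"z": 0,"ax": 0,"ay": 0,"az": 0},
  {"hand": 3,"x": 0,"y": 0,"z": 0,"ax": 0,"ay": 0,"az": 0},
])

```text
t: 39.05
tool_pos: [0.5125, -0.0661, 0.348]
orientation: [2.092, 2.341, 0.002]
force: [0.6, 0.5, -3.4]
opening: 0.0078
gripper_force: 40.0
```

Run:
```python
from h import *
st(); go(.5703,-.061,.1785,.112)
im,w=seg('side','side12.png',zlo=.06)
```

```text
t 39.05 gp [ 0.5129 -0.0662  0.181 ] ang 0.1123 tilt [ 0.0025 -0.0005] F [ 0.6  0.5 -3.4] op 0.0078 gf 40.0 q [-0.23 -0.06  1.79  0.    1.41 -0.34]
shift [-0.0014  0.058   0.0027] turn [0.0025 0.0008 0.0003] rot-deg 0.1 a0 0.112 t 39.05
side yellow [333. 274.] 32 all [ 0.596  -0.2584  0.1639] top30 [ 0.5936 -0.2612  0.1681] 29 zmax 0.172
side yellow [320. 298.] 12 all [ 0.5765 -0.2499  0.0722] top30 [ 0.5765 -0.2499  0.0722] 12 zmax 0.074
side blue [184. 159.] 107 all [0.3734 0.4402 0.082 ] top30 [0.3734 0.4402 0.082 ] 107 zmax 0.086
side blue [318. 262.] 95 all [ 0.585  -0.2062  0.1543] top30 [ 0.585  -0.2056  0.1585] 77 zmax 0.171
side blue [329. 263.] 28 all [ 0.6214 -0.1959  0.1226] top30 [ 0.6214 -0.1959  0.1226] 28 zmax 0.125
side blue [315. 286.] 158 all [ 0.5793 -0.2127  0.0707] top30 [ 0.5793 -0.2127  0.0707] 158 zmax 0.076
side red [271. 226.] 64 all [ 0.5137 -0.0778  0.1801] top30 [ 0.5139 -0.0769  0.1885] 43 zmax 0.202
side red [270. 255.] 403 all [ 0.5023 -0.0976  0.0978] top30 [ 0.5003 -0.1011  0.1054] 281 zmax 0.124
side red [316. 247.] 31 all [ 0.6143 -0.1367  0.1229] top30 [ 0.6143 -0.1367  0.1229] 31 zmax 0.126
side red [304. 253.] 15 all [ 0.5789 -0.141   0.118 ] top30 [ 0.5789 -0.141   0.118 ] 15 zmax 0.121
```

Emit:
carry_out([
  {"hand": 3,"x": -0.001,"y": 0.006,"z": 0.002,"ax": 0,"ay": 0,"az": 0},
  {"hand": 3,"x": -0.001,"y": 0.02,"z": 0.002,"ax": 0,"ay": 0,"az": 0},
  {"hand": 3,"x": -0.001,"y": 0.034,"z": 0.002,"ax": 0,"ay": 0,"az": 0},
  {"hand": 3,"x": -0.001,"y": 0.046,"z": 0.002,"ax": 0,"ay": 0,"az": 0},
  {"hand": 3,"x": -0.001,"y": 0.055,"z": 0.002,"ax": 0,"ay": 0,"az": 0},
  {"hand": 3,"x": -0.001,"y": 0.059,"z": 0.002,"ax": 0,"ay": 0,"az": 0},
  {"hand": 3,"x": -0.001,"y": 0.059,"z": 0.002,"ax": 0,"ay": 0,"az": 0},
  {"hand": 3,"x": -0.001,"y": 0.059,"z": 0.002,"ax": 0,"ay": 0,"az": 0},
])

```text
t: 40.1
tool_pos: [0.5704, -0.0607, 0.3441]
orientation: [-2.094, -2.342, 0.0]
force: [0.1, -0.5, -2.8]
opening: 0.0079
gripper_force: 40.0
```

Run:
```python
from h import *
st(); go(.5703,-.061,.156,.112)
```

```text
t 40.1 gp [ 0.5704 -0.0607  0.1771] ang 0.112 tilt [-0.0003 -0.    ] F [ 0.1 -0.5 -2.8] op 0.0079 gf 40.0 q [-0.2   0.1   1.64 -0.    1.41 -0.31]
shift [-0.0003 -0.0001  0.0211] turn [-0.0003 -0.     -0.    ] rot-deg 0.0 a0 0.112 t 40.1
```

Emit:
carry_out([
  {"hand": 3,"x": 0,"y": 0,"z": 0.01,"ax": 0,"ay": 0,"az": 0},
  {"hand": 3,"x": 0,"y": 0,"z": 0.018,"ax": 0,"ay": 0,"az": 0},
  {"hand": 3,"x": 0,"y": 0,"z": 0.021,"ax": 0,"ay": 0,"az": 0},
  {"hand": 3,"x": 0,"y": 0,"z": 0.021,"ax": 0,"ay": 0,"az": 0},
  {"hand": 3,"x": -0.01,"y": 0,"z": 0.021,"ax": 0,"ay": 0,"az": 0},
  {"hand": 3,"x": -0.03,"y": 0.0003,"z": 0.021,"ax": 0,"ay": 0,"az": 0},
  {"hand": 3,"x": -0.05,"y": 0.0003,"z": 0.021,"ax": 0,"ay": 0,"az": 0},
  {"hand": 3,"x": -0.065,"y": 0.0003,"z": 0.021,"ax": 0,"ay": 0,"az": 0},
])

```text
t: 41.1
tool_pos: [0.5783, -0.1273, 0.3233]
orientation: [2.095, 2.341, -0.0]
force: [-0.2, -0.3, -2.5]
opening: 0.0077
gripper_force: 40.0
```

Emit:
carry_out([
  {"hand": 3,"x": -0.01,"y": 0,"z": 0,"ax": 0,"ay": 0,"az": 0},
  {"hand": 3,"x": -0.0133,"y": 0,"z": 0,"ax": 0,"ay": 0,"az": 0},
  {"hand": 3,"x": -0.0133,"y": 0,"z": 0,"ax": 0,"ay": 0,"az": 0},
  {"hand": 3,"x": -0.0133,"y": 0,"z": 0,"ax": 0,"ay": 0,"az": 0},
])

```text
t: 41.6
tool_pos: [0.5797, -0.1379, 0.3231]
orientation: [-2.093, -2.343, -0.0]
force: [0.1, 0.6, -1.9]
opening: 0.0075
gripper_force: 40.0
```

Run:
```python
from h import *
st(); go(.5801,-.1388,.153,.112); along('red')
```

```text
t 41.6 gp [ 0.5797 -0.1379  0.1561] ang 0.1125 tilt [-0.0001  0.0003] F [ 0.1  0.6 -1.9] op 0.0075 gf 40.0 q [-0.32  0.17  1.59  0.    1.38 -0.43]
shift [-0.0009  0.0003  0.0031] turn [-0.0001 -0.0003  0.0005] rot-deg 0.0 a0 0.113 t 41.6
wrist band 922 Y mean -0.2036 mid -0.2036 ext 0.0128 X mid 0.5971 circ  z 0.1239
wrist tab 1394 Y mean -0.1956 mid -0.1991 ext 0.0196 X mid 0.561 circ  z 0.1642
wrist body 1649 Y mean -0.1932 mid -0.1942 ext 0.0364 X mid 0.5612 circ  z 0.0749
side band 34 Y mean -0.2039 mid -0.2037 ext 0.0118 X mid 0.5962 circ  z 0.1225
side tab 48 Y mean -0.2135 mid -0.2108 ext 0.0167 X mid 0.5597 circ  z 0.1599
side body 138 Y mean -0.2113 mid -0.2087 ext 0.0475 X mid 0.5524 circ  z 0.0739
```

Emit:
carry_out([
  {"hand": 3,"x": -0.0008,"y": 0,"z": 0.0,"ax": 0,"ay": 0,"az": 0},
  {"hand": 3,"x": -0.0008,"y": 0,"z": 0.001,"ax": 0,"ay": 0,"az": 0},
  {"hand": 3,"x": -0.0008,"y": 0,"z": 0.002,"ax": 0,"ay": 0,"az": 0},
  {"hand": 3,"x": -0.0008,"y": 0,"z": 0.003,"ax": 0,"ay": 0,"az": 0},
  {"hand": 3,"x": -0.0008,"y": 0,"z": 0.003,"ax": 0,"ay": 0,"az": 0},
])

```text
t: 42.38
tool_pos: [0.5798, -0.1392, 0.3214]
orientation: [2.093, 2.342, 0.0]
force: [-4.8, 1.7, 6.4]
opening: 0.008
gripper_force: 40.0
```

Run:
```python
from h import *
st()
```

```text
t 42.38 gp [ 0.5799 -0.1392  0.1544] ang 0.1121 tilt [ 0.0005 -0.0002] F [-4.8  1.7  6.4] op 0.008 gf 40.0 q [-0.32  0.17  1.6  -0.    1.37 -0.43]
```

Emit:
carry_out([
  {"hand": 40,"x": 0,"y": 0,"z": -0.0008,"ax": 0,"ay": 0,"az": 0},
  {"hand": 40,"x": 0,"y": 0,"z": -0.0008,"ax": 0,"ay": 0,"az": 0},
  {"hand": 40,"x": 0,"y": 0,"z": -0.0008,"ax": 0,"ay": 0,"az": 0},
  {"hand": 40,"x": 0,"y": 0,"z": -0.03,"ax": 0,"ay": 0,"az": 0},
  {"hand": 40,"x": 0,"y": 0,"z": -0.08,"ax": 0,"ay": 0,"az": 0},
  {"hand": 40,"x": 0,"y": 0,"z": -0.12,"ax": 0,"ay": 0,"az": 0},
  {"hand": 40,"x": 0,"y": 0,"z": -0.12,"ax": 0,"ay": 0,"az": 0},
  {"hand": 40,"x": 0,"y": 0,"z": -0.12,"ax": 0,"ay": 0,"az": 0},
])

```text
t: 43.38
tool_pos: [0.5797, -0.1392, 0.4394]
orientation: [-2.093, -2.342, 0.0]
force: [-0.1, -0.0, -1.5]
opening: 0.0375
gripper_force: 0.0
```

Run:
```python
from h import *
for c in ('red','blue','yellow'): hung(c,'w13.png')
go(.5735,-.3385,.235,-1.463)
```

```text
t 43.38 gp [ 0.5796 -0.1392  0.2724] ang 0.112 tilt [-0.0006  0.0002] F [-0.1 -0.  -1.5] op 0.0375 gf 0.0 q [-0.32  0.11  1.45 -0.    1.58 -0.43]
band 382 unit rect [ 596.9 -203.5] [12.4 23.7] 89.5
tabtop 361 unit rect [ 560.8 -204. ] [ 7.5 24.3] 0.1
t 43.42 gp [ 0.5791 -0.139   0.2715] ang 0.112 tilt [-0.0022  0.0007] F [-0.6  0.4  0.4] op 0.037 gf 0.0 q [-0.32  0.11  1.45 -0.    1.58 -0.43]
band 102 unit rect [ 589.1 -263.5] [ 7.3 11.9] 1.0
tabtop 264 unit rect [ 561.1 -263.6] [24.4  6.3] 90.0
t 43.48 gp [ 0.579  -0.139   0.2711] ang 0.112 tilt [-0.0029  0.001 ] F [-0.2  0.5 -0.6] op 0.0369 gf 0.0 q [-0.32  0.11  1.45 -0.    1.58 -0.43]
band 0
tabtop 167 unit rect [ 561.4 -328. ] [ 7.5 16.3] 0.0
shift [-0.1975 -0.0281  0.0359] turn [-3.300e-03  1.200e-03  1.575e+00] rot-deg 90.2 a0 0.112 t 43.525
```

View pics/w13.png

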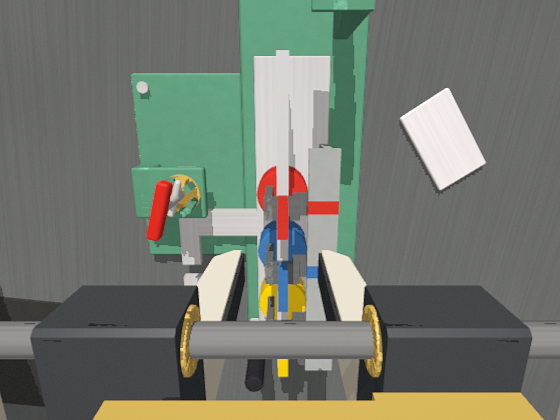

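Wrist view: the three weights hang on their bands at tab pixels (283,210), (283,262) and (283,340), with all offsets ≤1.4 mm. Next I will grip the handle across x, which keeps the gripper body clear of the yellow tab.

Run:
```python
from h import *
go(.5738,-.3386,.24,.112);go(.5738,-.3386,.09,.112)
```

```text
shift [-0.1976 -0.0278  0.0309] turn [-0.0028 -0.0013 -0.    ] rot-deg 0.2 a0 0.112 t 43.525
shift [-0.1978 -0.0274  0.1809] turn [-0.0028 -0.0013 -0.    ] rot-deg 0.2 a0 0.112 t 43.525
```

Emit:
carry_out([
  {"hand": 50,"x": -0.04,"y": -0.006,"z": 0,"ax": 0,"ay": 0,"az": 0},
  {"hand": 50,"x": -0.09,"y": -0.013,"z": 0.005,"ax": 0,"ay": 0,"az": 0},
  {"hand": 50,"x": -0.145,"y": -0.021,"z": 0.015,"ax": 0,"ay": 0,"az": 0},
  {"hand": 50,"x": -0.185,"y": -0.027,"z": 0.03,"ax": 0,"ay": 0,"az": 0},
  {"hand": 50,"x": -0.1985,"y": -0.028,"z": 0.03,"ax": 0,"ay": 0,"az": 0},
  {"hand": 50,"x": -0.1985,"y": -0.028,"z": 0.03,"ax": 0,"ay": 0,"az": 0},
  {"hand": 50,"x": -0.1985,"y": -0.028,"z": 0.03,"ax": 0,"ay": 0,"az": 0},
])

```text
t: 44.4
tool_pos: [0.5746, -0.3383, 0.4107]
orientation: [2.092, 2.343, 0.001]
force: [0.8, -0.2, -0.4]
opening: 0.0464
gripper_force: 0.0
```

Run:
```python
from h import *
st(); im,d,w=cloud('wrist'); cv2.imwrite('pics/w14.png',im)
m=(im.max(2)<70)&(w[...,2]>.1)&(w[...,2]<.115)&(abs(w[...,0]-.574)<.03)&(abs(w[...,1]+.339)<.03)
P=w[m]; print(len(P),P.mean(0),P.min(0),P.max(0)); c=(P.min(0)+P.max(0))/2
go(c[0],c[1],.09,.112)
# heights around handle in unit frame
X=w[...,0]*np.cos(.112)+w[...,1]*np.sin(.112); Y=-w[...,0]*np.sin(.112)+w[...,1]*np.cos(.112)
mm=(X>.545)&(X<.59)&(Y<-.36)&(Y>-.43)&(w[...,2]>.06); print('obst',mm.sum(), Y[mm].min() if mm.any() else '')
```

```text
t 44.4 gp [ 0.5747 -0.3383  0.2437] ang 0.1132 tilt [0.0007 0.0001] F [ 0.8 -0.2 -0.4] op 0.0464 gf 0.0 q [-0.61  0.31  1.27  0.    1.56 -0.72]
451 [ 0.57207964 -0.33547918  0.10870205] [ 0.56272361 -0.34601328  0.10003638] [ 0.58173641 -0.32685164  0.11132247]
shift [ 0.002  -0.0023  0.1539] turn [0.0008 0.0002 0.0016] rot-deg 0.1 a0 0.114 t 44.45
obst 28767 -0.40796150466463244
```

Emit:
carry_out([
  {"hand": 50,"x": 0.0005,"y": -0.002,"z": 0.03,"ax": 0,"ay": 0,"az": 0},
  {"hand": 50,"x": 0.0005,"y": -0.002,"z": 0.07,"ax": 0,"ay": 0,"az": 0},
  {"hand": 50,"x": 0.0005,"y": -0.002,"z": 0.11,"ax": 0,"ay": 0,"az": 0},
  {"hand": 50,"x": 0.0005,"y": -0.002,"z": 0.14,"ax": 0,"ay": 0,"az": 0},
  {"hand": 50,"x": 0.0005,"y": -0.002,"z": 0.153,"ax": 0,"ay": 0,"az": 0},
  {"hand": 15,"x": 0.0005,"y": -0.002,"z": 0.153,"ax": 0,"ay": 0,"az": 0},
  {"hand": 10,"x": 0.0005,"y": -0.002,"z": 0.153,"ax": 0,"ay": 0,"az": 0},
  {"hand": 10,"x": 0.0005,"y": -0.002,"z": 0.153,"ax": 0,"ay": 0,"az": 0},
], newtons=25)

```text
t: 45.45
tool_pos: [0.5726, -0.3397, 0.2591]
orientation: [2.092, 2.34, 0.0]
force: [-5.4, -0.9, 2.9]
opening: 0.0211
gripper_force: 4.5
```

Emit:
carry_out([
  {"hand": 10,"x": 0,"y": 0,"z": 0,"ax": 0,"ay": 0,"az": 0},
  {"hand": 10,"x": 0.002,"y": 0,"z": 0,"ax": 0,"ay": 0,"az": 0},
  {"hand": 10,"x": 0.007,"y": 0,"z": 0,"ax": 0,"ay": 0,"az": 0},
  {"hand": 10,"x": 0.014,"y": 0,"z": 0,"ax": 0,"ay": 0,"az": 0},
  {"hand": 10,"x": 0.021,"y": 0,"z": 0,"ax": 0,"ay": 0,"az": 0},
  {"hand": 10,"x": 0.028,"y": 0,"z": 0,"ax": 0,"ay": 0,"az": 0},
  {"hand": 10,"x": 0.034,"y": 0,"z": 0,"ax": 0,"ay": 0,"az": 0},
])

```text
t: 46.32
tool_pos: [0.5684, -0.3064, 0.2591]
orientation: [2.092, 2.34, -0.002]
force: [-3.5, -2.9, 6.7]
opening: 0.0194
gripper_force: 25.0
```

Run:
```python
from h import *
st(); go(.5627,-.2389,.09,.112)
```

```text
t 46.33 gp [ 0.5686 -0.3068  0.0921] ang 0.1115 tilt [ 0.0015 -0.0027] F [-3.5 -2.9  6.7] op 0.0194 gf 25.0 q [-0.57  0.36  1.5  -0.    1.29 -0.68]
shift [0.0677 0.0019 0.0019] turn [ 0.0012  0.0029 -0.0005] rot-deg 0.2 a0 0.111 t 46.325
```

Emit:
carry_out([
  {"hand": 10,"x": 0.007,"y": 0,"z": 0,"ax": 0,"ay": 0,"az": 0},
  {"hand": 10,"x": 0.015,"y": 0,"z": 0,"ax": 0,"ay": 0,"az": 0},
  {"hand": 10,"x": 0.024,"y": 0,"z": 0,"ax": 0,"ay": 0,"az": 0},
  {"hand": 10,"x": 0.033,"y": 0,"z": 0,"ax": 0,"ay": 0,"az": 0},
  {"hand": 10,"x": 0.042,"y": 0,"z": 0,"ax": 0,"ay": 0,"az": 0},
  {"hand": 10,"x": 0.05,"y": 0,"z": 0,"ax": 0,"ay": 0,"az": 0},
  {"hand": 10,"x": 0.056,"y": 0,"z": 0,"ax": 0,"ay": 0,"az": 0},
  {"hand": 10,"x": 0.06,"y": 0,"z": 0,"ax": 0,"ay": 0,"az": 0},
])

```text
t: 47.32
tool_pos: [0.5616, -0.2466, 0.2591]
orientation: [2.092, 2.34, -0.001]
force: [-5.6, -2.4, 8.1]
opening: 0.0194
gripper_force: 25.0
```

Emit:
carry_out([
  {"hand": 10,"x": 0.002,"y": 0,"z": 0,"ax": 0,"ay": 0,"az": 0},
  {"hand": 10,"x": 0.004,"y": 0,"z": 0,"ax": 0,"ay": 0,"az": 0},
  {"hand": 10,"x": 0.006,"y": 0,"z": 0,"ax": 0,"ay": 0,"az": 0},
  {"hand": 10,"x": 0.0075,"y": 0,"z": 0,"ax": 0,"ay": 0,"az": 0},
  {"hand": 10,"x": 0.0075,"y": 0,"z": 0,"ax": 0,"ay": 0,"az": 0},
])

```text
t: 47.95
tool_pos: [0.5608, -0.24, 0.2591]
orientation: [2.092, 2.339, -0.003]
force: [-4.5, -7.8, 7.1]
opening: 0.0194
gripper_force: 25.0
```

Run:
```python
from h import *
st()
```

```text
t 47.95 gp [ 0.5611 -0.2406  0.0921] ang 0.1113 tilt [ 0.0016 -0.0037] F [-4.5 -7.8  7.1] op 0.0194 gf 25.0 q [-0.49  0.27  1.61 -0.    1.27 -0.6 ]
```

Emit:
carry_out([
  {"hand": 10,"x": 0.001,"y": 0,"z": 0,"ax": 0,"ay": 0,"az": 0},
  {"hand": 10,"x": 0.002,"y": 0,"z": 0,"ax": 0,"ay": 0,"az": 0},
  {"hand": 10,"x": 0.002,"y": 0,"z": 0,"ax": 0,"ay": 0,"az": 0},
])

```text
t: 48.32
tool_pos: [0.5607, -0.2394, 0.2591]
orientation: [2.091, 2.336, -0.005]
force: [-2.5, -16.2, 2.2]
opening: 0.0196
gripper_force: 25.0
```

Run:
```python
from h import *
st()
```

```text
t 48.33 gp [ 0.5611 -0.2405  0.0921] ang 0.1107 tilt [ 0.0026 -0.0066] F [ -2.5 -16.2   2.2] op 0.0196 gf 25.0 q [-0.49  0.27  1.61 -0.    1.26 -0.6 ]
```

Emit:
carry_out([
  {"hand": 10,"x": 0,"y": 0,"z": 0,"ax": 0,"ay": 0,"az": 0},
  {"hand": 45,"x": -0.002,"y": 0,"z": 0,"ax": 0,"ay": 0,"az": 0},
  {"hand": 45,"x": -0.002,"y": 0,"z": 0,"ax": 0,"ay": 0,"az": 0},
  {"hand": 45,"x": -0.002,"y": 0,"z": 0,"ax": 0,"ay": 0,"az": 0},
  {"hand": 45,"x": -0.002,"y": 0,"z": -0.04,"ax": 0,"ay": 0,"az": 0},
  {"hand": 45,"x": -0.002,"y": 0,"z": -0.09,"ax": 0,"ay": 0,"az": 0},
  {"hand": 45,"x": -0.002,"y": 0,"z": -0.14,"ax": 0,"ay": 0,"az": 0},
  {"hand": 45,"x": -0.002,"y": 0,"z": -0.14,"ax": 0,"ay": 0,"az": 0},
])

```text
t: 49.32
tool_pos: [0.5619, -0.2387, 0.4032]
orientation: [2.087, 2.336, 0.004]
force: [1.3, -0.0, -0.5]
opening: 0.0421
gripper_force: 0.0
```

Run:
```python
from h import *
st(); seg('top','top15.png',.1); go(.4732,-.158,.23,-.164)
```

```text
t 49.33 gp [ 0.5634 -0.2394  0.2362] ang 0.1125 tilt [ 0.0085 -0.0043] F [ 1.3 -0.  -0.5] op 0.0421 gf 0.0 q [-0.49  0.15  1.46  0.    1.51 -0.6 ]
top yellow [340. 194.] 28 all [ 0.6154 -0.1577  0.1236] top30 [ 0.6154 -0.1577  0.1236] 28 zmax 0.128
top yellow [343. 205.] 20 all [ 0.5805 -0.1607  0.1669] top30 [ 0.5805 -0.1607  0.1669] 20 zmax 0.171
top blue [319. 197.] 18 all [ 0.608  -0.0983  0.123 ] top30 [ 0.608  -0.0983  0.123 ] 18 zmax 0.128
top blue [322. 208.] 21 all [ 0.5733 -0.0998  0.1676] top30 [ 0.5733 -0.1002  0.1689] 20 zmax 0.175
top red [299. 200.] 34 all [ 0.6013 -0.0387  0.1241] top30 [ 0.6013 -0.0387  0.1241] 34 zmax 0.129
top red [301. 211.] 32 all [ 0.5673 -0.0431  0.1621] top30 [ 0.5662 -0.0431  0.1683] 27 zmax 0.174
top red [341. 245.] 67 all [ 0.4703 -0.1595  0.1222] top30 [ 0.4703 -0.1595  0.1222] 67 zmax 0.129
shift [ 0.0898 -0.0786  0.0023] turn [0.0045 0.002  0.2765] rot-deg 15.8 a0 0.113 t 49.375
```

Carriage is home (bands back at their original places). Now the pin.

Emit:
carry_out([
  {"hand": 45,"x": 0.02,"y": -0.018,"z": 0,"ax": 0,"ay": 0,"az": 0.07},
  {"hand": 45,"x": 0.045,"y": -0.04,"z": 0,"ax": 0,"ay": 0,"az": 0.16},
  {"hand": 45,"x": 0.07,"y": -0.062,"z": 0,"ax": 0,"ay": 0,"az": 0.24},
  {"hand": 45,"x": 0.09,"y": -0.078,"z": 0,"ax": 0,"ay": 0,"az": 0.277},
  {"hand": 45,"x": 0.09,"y": -0.078,"z": 0.0,"ax": 0,"ay": 0,"az": 0.277},
  {"hand": 45,"x": 0.09,"y": -0.078,"z": 0.03,"ax": 0,"ay": 0,"az": 0.277},
  {"hand": 45,"x": 0.09,"y": -0.078,"z": 0.05,"ax": 0,"ay": 0,"az": 0.277},
  {"hand": 45,"x": 0.09,"y": -0.078,"z": 0.05,"ax": 0,"ay": 0,"az": 0.277},
])

```text
t: 50.38
tool_pos: [0.4727, -0.1579, 0.3443]
orientation: [-2.393, -2.029, 0.003]
force: [-0.5, 0.2, -0.3]
opening: 0.0416
gripper_force: 0.0
```

Run:
```python
from h import *
st(); go(.4732,-.158,.1175,-.164)
im,d,w=cloud('wrist'); cv2.imwrite('pics/w16.png',im)
hsv=cv2.cvtColor(im,cv2.COLOR_BGR2HSV); H,S,V=[hsv[...,i].astype(int) for i in range(3)]
m=((H<6)|(H>174))&(S>130)&(V>60)&(w[...,2]>.118)&(np.hypot(w[...,0]-.473,w[...,1]+.158)<.04)
P=w[m]; print(len(P),P.mean(0),cv2.minAreaRect(P[:,:2].astype(np.float32)*1000))
```

```text
t 50.38 gp [ 0.472  -0.1575  0.1773] ang -0.1645 tilt [-0.0046  0.002 ] F [-0.5  0.2 -0.3] op 0.0416 gf 0.0 q [-0.43 -0.11  1.84 -0.    1.42 -0.26]
shift [-0.0001  0.0008  0.0598] turn [-0.0049 -0.0012 -0.0005] rot-deg 0.3 a0 -0.164 t 50.375
1557 [ 0.47269337 -0.15519924  0.12182334] ((472.2508239746094, -156.3886260986328), (53.25720977783203, 11.54115104675293), 81.06041717529297)
```

Emit:
carry_out([
  {"hand": 45,"x": 0.0005,"y": 0,"z": 0.02,"ax": 0,"ay": 0,"az": 0},
  {"hand": 45,"x": 0.0005,"y": 0,"z": 0.045,"ax": 0,"ay": 0,"az": 0},
  {"hand": 45,"x": 0.0005,"y": 0,"z": 0.06,"ax": 0,"ay": 0,"az": 0},
  {"hand": 45,"x": 0.0005,"y": 0,"z": 0.06,"ax": 0,"ay": 0,"az": 0},
  {"hand": 5,"x": 0.0005,"y": 0,"z": 0.06,"ax": 0,"ay": 0,"az": 0},
  {"hand": 5,"x": 0.0005,"y": 0,"z": 0.06,"ax": 0,"ay": 0,"az": 0},
  {"hand": 5,"x": 0.0005,"y": 0,"z": 0.06,"ax": 0,"ay": 0,"az": 0},
  {"hand": 5,"x": 0.0005,"y": 0,"z": 0.06,"ax": 0,"ay": 0,"az": 0},
], newtons=45)

```text
t: 51.42
tool_pos: [0.473, -0.1573, 0.2877]
orientation: [-2.397, -2.031, 0.001]
force: [-5.2, -0.0, 6.3]
opening: 0.0113
gripper_force: 45.0
```

Emit:
carry_out([
  {"hand": 5,"x": 0,"y": 0,"z": 0,"ax": 0,"ay": 0,"az": 0},
  {"hand": 5,"x": 0,"y": 0,"z": -0.004,"ax": 0,"ay": 0,"az": 0},
  {"hand": 5,"x": 0,"y": 0,"z": -0.008,"ax": 0,"ay": 0,"az": 0},
  {"hand": 5,"x": 0,"y": 0,"z": -0.0105,"ax": 0,"ay": 0,"az": 0},
  {"hand": 5,"x": 0,"y": 0,"z": -0.0105,"ax": 0,"ay": 0,"az": 0},
  {"hand": 5,"x": 0,"y": 0,"z": -0.0105,"ax": 0,"ay": 0,"az": 0},
])

```text
t: 52.18
tool_pos: [0.4729, -0.1572, 0.297]
orientation: [-2.396, -2.03, 0.001]
force: [0.0, -1.9, -16.0]
opening: 0.0116
gripper_force: 45.0
```

Run:
```python
from h import *
st()
```

```text
t 52.17 gp [ 0.4726 -0.1571  0.13  ] ang -0.165 tilt [-0.0014  0.0004] F [  0.   -1.9 -16. ] op 0.0116 gf 45.0 q [-0.42 -0.07  1.89 -0.    1.32 -0.26]
```

Emit:
carry_out([
  {"hand": 5,"x": 0,"y": 0,"z": 0,"ax": 0,"ay": 0,"az": 0.17},
  {"hand": 5,"x": 0,"y": 0,"z": 0,"ax": 0,"ay": 0,"az": 0.34},
  {"hand": 5,"x": 0,"y": 0,"z": 0,"ax": 0,"ay": 0,"az": 0.51},
  {"hand": 5,"x": 0,"y": 0,"z": 0,"ax": 0,"ay": 0,"az": 0.68},
  {"hand": 5,"x": 0,"y": 0,"z": 0,"ax": 0,"ay": 0,"az": 0.85},
  {"hand": 5,"x": 0,"y": 0,"z": 0,"ax": 0,"ay": 0,"az": 1.02},
  {"hand": 5,"x": 0,"y": 0,"z": 0,"ax": 0,"ay": 0,"az": 1.17},
  {"hand": 5,"x": 0,"y": 0,"z": 0,"ax": 0,"ay": 0,"az": 1.3},
])

```text
t: 53.18
tool_pos: [0.4735, -0.1579, 0.2978]
orientation: [3.136, 0.159, 0.001]
force: [2.2, -7.8, -15.4]
opening: 0.012
gripper_force: 45.0
```

Emit:
carry_out([
  {"hand": 5,"x": 0,"y": 0,"z": 0,"ax": 0,"ay": 0,"az": 0},
  {"hand": 5,"x": 0,"y": 0,"z": 0.005,"ax": 0,"ay": 0,"az": 0},
  {"hand": 5,"x": 0,"y": 0,"z": 0.01,"ax": 0,"ay": 0,"az": 0},
  {"hand": 5,"x": 0,"y": 0,"z": 0.01,"ax": 0,"ay": 0,"az": 0},
])

```text
t: 53.68
tool_pos: [0.4735, -0.1579, 0.2879]
orientation: [3.135, 0.166, 0.002]
force: [1.8, -5.2, -13.4]
opening: 0.0116
gripper_force: 45.0
```

Run:
```python
from h import *
st()
```

```text
t 53.67 gp [ 0.4737 -0.1582  0.1209] ang -1.4652 tilt [ 0.0012 -0.0019] F [  1.8  -5.2 -13.4] op 0.0116 gf 45.0 q [-0.42 -0.06  1.9  -0.    1.3   1.04]
```

Emit:
carry_out([
  {"hand": 5,"x": 0,"y": 0,"z": 0.004,"ax": 0,"ay": 0,"az": 0},
  {"hand": 5,"x": 0,"y": 0,"z": 0.008,"ax": 0,"ay": 0,"az": 0},
  {"hand": 5,"x": 0,"y": 0,"z": 0.012,"ax": 0,"ay": 0,"az": 0},
  {"hand": 5,"x": 0,"y": 0,"z": 0.0155,"ax": 0,"ay": 0,"az": 0},
  {"hand": 5,"x": 0,"y": 0,"z": 0.0155,"ax": 0,"ay": 0,"az": 0},
  {"hand": 5,"x": 0,"y": 0,"z": 0.0155,"ax": 0,"ay": 0,"az": 0},
])

```text
t: 54.42
tool_pos: [0.4736, -0.158, 0.2731]
orientation: [3.135, 0.166, 0.002]
force: [0.4, -5.8, -10.1]
opening: 0.0116
gripper_force: 45.0
```

Run:
```python
from h import *
st()
```

```text
t 54.42 gp [ 0.4739 -0.1583  0.1061] ang -1.4652 tilt [ 0.0014 -0.0019] F [  0.4  -5.8 -10.1] op 0.0116 gf 45.0 q [-0.42 -0.04  1.91 -0.    1.27  1.04]
```

Emit:
carry_out([
  {"hand": 5,"x": 0,"y": 0,"z": 0.0015,"ax": 0,"ay": 0,"az": 0},
  {"hand": 5,"x": 0,"y": 0,"z": 0.002,"ax": 0,"ay": 0,"az": 0},
  {"hand": 40,"x": 0,"y": 0,"z": 0.002,"ax": 0,"ay": 0,"az": 0},
  {"hand": 40,"x": 0,"y": 0,"z": 0.002,"ax": 0,"ay": 0,"az": 0},
  {"hand": 40,"x": 0,"y": 0,"z": 0.002,"ax": 0,"ay": 0,"az": 0},
  {"hand": 40,"x": 0,"y": 0,"z": -0.03,"ax": 0,"ay": 0,"az": 0},
  {"hand": 40,"x": 0,"y": 0,"z": -0.08,"ax": 0,"ay": 0,"az": 0},
  {"hand": 40,"x": 0,"y": 0,"z": -0.13,"ax": 0,"ay": 0,"az": 0},
])

```text
t: 55.42
tool_pos: [0.4731, -0.157, 0.4035]
orientation: [-3.137, -0.166, 0.0]
force: [0.0, 0.2, 0.1]
opening: 0.0376
gripper_force: 0.0
```

Emit:
carry_out([
  {"hand": 40,"x": -0.04,"y": 0,"z": -0.03,"ax": 0,"ay": 0,"az": 0},
  {"hand": 40,"x": -0.06,"y": 0,"z": -0.05,"ax": 0,"ay": 0,"az": 0},
  {"hand": 40,"x": -0.06,"y": 0,"z": -0.05,"ax": 0,"ay": 0,"az": 0},
  {"hand": 40,"x": -0.06,"y": 0,"z": -0.05,"ax": 0,"ay": 0,"az": 0},
])

```text
t: 55.92
tool_pos: [0.4139, -0.1635, 0.4514]
orientation: [-3.137, -0.166, 0.0]
force: [0.5, 0.7, -1.0]
opening: 0.0374
gripper_force: 0.0
```

Run:
```python
from h import *
st(); im,d,w=cloud('wrist'); cv2.imwrite('pics/w17.png',im)
hsv=cv2.cvtColor(im,cv2.COLOR_BGR2HSV); H,S,V=[hsv[...,i].astype(int) for i in range(3)]
m=((H<6)|(H>174))&(S>130)&(V>60)&(w[...,2]>.09)&(np.hypot(w[...,0]-.473,w[...,1]+.158)<.04)
P=w[m]; print('pin',len(P),P.mean(0),np.percentile(P[:,2],[50,90]),cv2.minAreaRect(P[P[:,2]>.1][:,:2].astype(np.float32)*1000))
for c in ('red','blue','yellow'): hung(c)
seg('side','side17.png',.1)
```

```text
t 55.92 gp [ 0.4139 -0.1634  0.2844] ang -1.465 tilt [-0.0001  0.0004] F [ 0.5  0.7 -1. ] op 0.0374 gf 0.0 q [-0.49 -0.31  1.82  0.    1.63  0.97]
pin 735 [ 0.47336881 -0.15700684  0.10617568] [0.10620611 0.10731809] ((472.3724365234375, -156.88064575195312), (51.605079650878906, 11.779802322387695), 6.299938201904297)
t 55.98 gp [ 0.4137 -0.1632  0.2839] ang -1.4648 tilt [-0.0013  0.001 ] F [-0.8  0.2 -0.9] op 0.0374 gf 0.0 q [-0.49 -0.31  1.82  0.    1.63  0.97]
band 0
tabtop 0
t 56.02 gp [ 0.4137 -0.1632  0.2837] ang -1.4646 tilt [-0.0018  0.0012] F [ 0.2  0.  -0.4] op 0.037 gf 0.0 q [-0.49 -0.31  1.82  0.    1.63  0.97]
band 0
tabtop 0
t 56.08 gp [ 0.4136 -0.1632  0.2837] ang -1.4645 tilt [-0.002   0.0012] F [-0.2  1.  -0.2] op 0.0371 gf 0.0 q [-0.49 -0.31  1.82  0.    1.64  0.97]
band 0
tabtop 0
side yellow [311. 245.] 23 all [ 0.5852 -0.1594  0.1644] top30 [ 0.583  -0.1624  0.1685] 21 zmax 0.171
side yellow [321. 252.] 33 all [ 0.6173 -0.1558  0.1224] top30 [ 0.6173 -0.1558  0.1224] 33 zmax 0.125
side blue [298. 235.] 77 all [ 0.5737 -0.1072  0.1541] top30 [ 0.5737 -0.1068  0.1588] 61 zmax 0.171
side blue [308. 237.] 21 all [ 0.6099 -0.0964  0.1228] top30 [ 0.6099 -0.0964  0.1228] 21 zmax 0.127
side red [287. 220.] 84 all [ 0.5679 -0.0452  0.1529] top30 [ 0.567  -0.0465  0.1588] 65 zmax 0.171
side red [297. 223.] 26 all [ 0.6016 -0.0375  0.1227] top30 [ 0.6016 -0.0375  0.1227] 26 zmax 0.125
side red [267. 274.] 94 all [ 0.4709 -0.1609  0.1048] top30 [ 0.4709 -0.1609  0.1048] 94 zmax 0.11
```

View pics/w17.png

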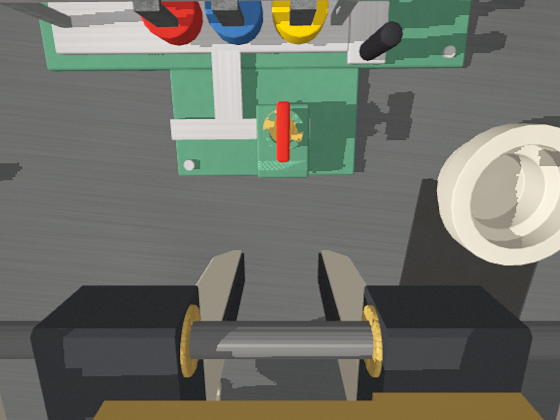

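Pin bar at (283,130) is back at its original height and yaw, so it is down. One last look over the rail to check that the weights are still centred.

Emit:
carry_out([
  {"hand": 40,"x": 0.04,"y": -0.01,"z": -0.02,"ax": 0,"ay": 0,"az": 0},
  {"hand": 40,"x": 0.09,"y": -0.03,"z": -0.03,"ax": 0,"ay": 0,"az": 0},
  {"hand": 40,"x": 0.13,"y": -0.045,"z": -0.03,"ax": 0,"ay": 0,"az": 0},
  {"hand": 40,"x": 0.14,"y": -0.05,"z": -0.03,"ax": 0,"ay": 0,"az": 0},
  {"hand": 40,"x": 0.14,"y": -0.05,"z": -0.03,"ax": 0,"ay": 0,"az": 0},
])

```text
t: 56.8
tool_pos: [0.5477, -0.0988, 0.4812]
orientation: [-3.137, -0.168, 0.003]
force: [0.3, -0.6, -0.2]
opening: 0.037
gripper_force: 0.0
```

Run:
```python
from h import *
for c in ('red','blue','yellow'): hung(c,'w18.png')
```

```text
t 56.8 gp [ 0.5474 -0.0987  0.3142] ang -1.4638 tilt [-0.002   0.0003] F [ 0.3 -0.6 -0.2] op 0.037 gf 0.0 q [-0.27 -0.01  1.49 -0.    1.66  1.19]
band 336 unit rect [ 597.  -103.9] [11.6 24.1] 89.8
tabtop 297 unit rect [ 561.1 -104.2] [23.6  8.2] 89.9
t 56.85 gp [ 0.5469 -0.0993  0.3145] ang -1.4647 tilt [-0.0015  0.    ] F [-0.5  0.4  0.3] op 0.0372 gf 0.0 q [-0.27 -0.01  1.49 -0.    1.66  1.19]
band 323 unit rect [ 596.7 -163.7] [10.3 23.4] 89.7
tabtop 299 unit rect [ 561.3 -164.1] [ 8.2 23.2] 0.3
t 56.9 gp [ 0.5467 -0.0996  0.3148] ang -1.4654 tilt [-0.0009 -0.0001] F [ 0.2 -0.5  0.6] op 0.0372 gf 0.0 q [-0.27 -0.01  1.49 -0.    1.66  1.19]
band 344 unit rect [ 597.1 -223.8] [12.1 23.4] 89.7
tabtop 308 unit rect [ 561.5 -224.7] [24.2  8.2] 89.7
```

View pics/w18.png

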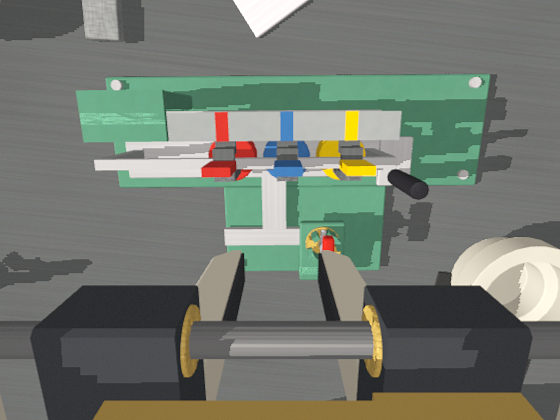

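All three weights hang within 1 mm of their bands (tabs at (220,168), (288,168), (357,168)). The carriage is home and the pin is down, so I am handing in.

```bash
python3 -c "
from h import *
print(robot.close_job())"
```

```text
the job is handed in; nothing more can be done
None
```

The job is handed in: by the last camera check all three weights hang within 1 mm of their own bands, the carriage is fully home and the pin is down, and I moved nothing else.

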